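Load the carousel toy box and clamp its hatch

TASK

Put every loose toy block into the carousel box through its open hatch, each in a pocket of its own; first turn the handwheel to bring a pocket squarely under the hatch, and from there exactly two full turns move the carousel on by one pocket. When all are in, index to an empty pocket squarely under the hatch, then lower the hatch lid fully closed, and after that swing the wire bail over until it snaps down on the lid. Do not shove the other toys about.

Things in the scene. Friction and masses are not known exactly. Their poses are not given: they have to be found in the camera images.
- case: Fixed plywood carousel box with clear deck, hatch window on the robot's side, grey gearbox on its right. Origin on the bench under the tray axis; x away from the robot (yaw within 0.2), y left, z up. Spans x -150..135, y -135..135 mm; deck top z = 94 mm, underside 88. Gearbox 130 x 110 mm, top z = 60, centred at x -30, y -220.
- hatch (a point): Centre (case x -85, y 0 mm) of the 110 (x) by 100 (y) mm hatch window, at deck top, 94 mm above the bench; the only opening. A pocket stands exactly under it when the wheel reads a whole multiple of two turns: 0 (pocket0), 12.566 (pocket1), 25.133 (pocket2), 37.699 (pocket3), and so on.
- tray: Grey round tray, radius 124 mm, in the box. Origin on its vertical axis at floor level, 32 mm above the bench. Four pockets 85 mm from the axis, 90 degrees apart, 66 mm square inside, yellow walls 4 mm thick and 14 mm high (up to 46 above the bench). Geared: turns clockwise by 1/8 of the wheel's clockwise angle, so two full wheel turns move it on by exactly one pocket.
- wheel (a joint): Handwheel angle (rad), growing clockwise seen from above, counting on over many turns; may be turned either way. Starts between -5 and -1.2 (tray between pockets). At 0 and each full turn the knob stands at the wheel's -x side (case frame), over the red mark on the gearbox. Friction about 0.04 N m; stays where it is left.
- wheel_axis (a point): Point on the vertical axis of the handwheel, 90 mm above the bench. The wheel is a red and dark disc, radius 54 mm, top face 76 mm above the bench.
- knob_mid (a point): Middle of the upright, freely spinning wooden knob on the handwheel: 20 mm diameter, reaching from 77 to 115 mm above the bench, this point at 99 mm; its axis is 42 mm from the wheel axis.
- lid (a joint): Angle (rad) of the blue hatch lid: 0 = closed flat on the deck, about 1.6 to 1.9 (upright, leaning slightly away from the hatch) at the start. Stiff hinge: 0.13 N m friction, stays where it is left, 1 to 2 N at its free edge moves it.
- lid_hinge (a point): Middle of the lid's hinge line, which runs along the case's x at case y = +57 mm, 94 mm above the bench. The lid swings down towards the case's -y.
- lid_edge (a point): Middle of the lid's free edge, on the face that is the top when closed, 112 mm from the hinge line. The lid is 122 mm long along the hinge and 8 mm thick. When it stands open, its top face looks to the case's +y.
- bail (a joint): Angle (rad) of the wire bail clasp: 0 = open, pointing to the case's -y, 40 degrees above level; it swings up and over towards +y; 2.37 = clamped, lying on the lid. Over-centre spring, dead centre near 1.2: released beyond that it snaps shut by itself, before that it falls back. About 3 N at the bead is enough.
- bail_pivot (a point): Middle of the bail's pivot axis, along the case's x at case y = -68 mm, 110 mm above the bench, between two lugs 64 mm apart.
- bail_bead (a point): Centre of the bail's red grip bead, 14 mm diameter, 34 mm long along the case's x, 44 mm from the pivot axis. The bail is a U of 5 mm wire, 52 mm wide.
- square_block: Red square toy block 40 x 40 x 42 mm. Origin at its centre (z axis along its 42 mm height, upright at the start, yaw free). Weighs about 60 g. May be absent.
- hex_block: Green hexagonal toy block, 40 mm across flats, 42 mm high; one pair of flats faces its x and -x. Origin at its centre (z axis along its 42 mm height, upright at the start, yaw free). Weighs about 60 g. May be absent.
- cross_block: Orange plus-shaped toy block, arms 44 mm tip to tip along its x and y, 18 mm wide, 42 mm high. Origin at its centre (z axis along its 42 mm height, upright at the start, yaw free). Weighs about 60 g. May be absent.
- slab_block: Blue oblong toy block 46 (x) x 30 (y) x 42 mm. Origin at its centre (z axis along its 42 mm height, upright at the start, yaw free). Weighs about 60 g. May be absent.
- sorting_cube: Bystander: purple plastic sorting cube, 130 mm. Origin under its centre. Leave it.
- toy_pot: Bystander: lidded aluminium toy pot, 116 mm diameter, 90 mm high. Origin under its centre. Leave it.
- toy_hammer: Bystander: wooden toy hammer, 180 mm long, 40 mm high, lying along its x. Leave it.
- ring_stack: Bystander: three silicone rings on a wooden stand, 90 mm diameter, 95 mm high. Origin under its centre. Leave it.
- pocket0 (a point): Centre of the tray pocket on the tray's -x side, at floor level.
- pocket1 (a point): Centre of the tray pocket on the tray's -y side, at floor level.
- pocket2 (a point): Centre of the tray pocket on the tray's +x side, at floor level.
- pocket3 (a point): Centre of the tray pocket on the tray's +y side, at floor level.
There are look-alikes about, which are no part of the job. Several things look just like the hex_block: the one meant starts farthest from the robot's base.

How it is judged:
By the outcome, as a careful person would: the job done as asked, in the order asked, and still so for the second after the job is handed in, with the robot touching nothing.
Of square_block, hex_block, cross_block, slab_block only 2 to 3 are there at a start; the rules pass over those that are not, and their reading is None.
At some moment in a run one of square_block, hex_block, cross_block, slab_block may be knocked a few centimetres aside while the robot is not near it.
Once in a run the grip may slacken for a moment while it holds something.
It also fails if it takes over 210 s, if anything falls off the work surface, if the arm or the gripper's body presses on something with over 40 N, if the wrist force passes 120 N, or if a joint passes its speed limit or range.

ROBOT

A 6-joint arm with a two-finger parallel gripper is mounted at the origin on the work surface. World frame = base frame: x ahead of the robot, y to its left, z up, the work surface at z = 0. Lengths are in mm, angles in rad, forces in N, time in s.
With the tool pointing down it reaches from about 325 to 875 mm from the base axis. Payload 4.4 kg.
Tool frame: the origin (TCP) lies on the centre line of the jaws, within the pads' length; the fingertips stand manip.finger_overhang ahead of it and the grasp point (between the pads) is the TCP (manip.finger_overhang is the distance from the TCP to the fingertips, in mm); z points along the fingers, y is the direction in which the jaws open and shut (so a half turn about z gives the same grasp; the last joint's range is limited). The gripper opens to 85 mm and grips with 20 to 120 N. Pads are 22 mm wide; open, the fingers measure 114 mm over their backs; the gripper's body (76 mm by 85 mm) begins 54 mm behind the grasp point. The pads swing forward as they close: fully open they stand 13 mm farther back than shut.
Start: joints at [-1.274, 0.207, 1.542, -0, 1.393, -0.15], TCP at [248.954, -518.314, 250.282] pointing down, gripper open.
Joint ranges: [-2.73, 2.73], [-0.86, 2.22], [0.23, 2.46], [-1.11, 4.25], [0.08, 2.63], [-2.82, 2.82]. Speed limits (rad/s): [2.79, 2.79, 3.14, 3.14, 3.14, 3.14].

INTERFACE

Orientations are given as a 3x3 rotation matrix whose columns are the frame's x, y, z axes.
In Python, from cell import manip, snapshot gives the robot as it stands.
- The arm moves only by the shell command python3 -m crank 'ROWS' [FORCE]. ROWS is JSON, a list of rows, each a list of 5 numbers: the opening, from -1 (shut) to 1 (fully open), then the shift along the tool's x, y, z as a fraction of full scale, then the turn about the tool's z as a fraction of full scale. In form: [[hand, tx, ty, tz, spin], ...]. A call has exactly 10 rows; each row shifts and turns the commanded pose from where the row before left it, along the tool's axes as they then stand; what a row does not reach is not made up. Full scale, the value 1, is 3 cm for a shift and 0.15 rad for a turn. A row lasts 1/10 s, in which the tool goes at most 50 mm and 8.59 degrees, less where a joint would pass 70% of its speed; a pose out of reach is approached as far as the arm can. A call with a number of a shift or a turn outside -1 to 1 is refused whole. A call with a gripper value outside its range is refused whole. The fingers move at their own pace and stop on an object; FORCE is the grip in N (left out, the last holds). Time passes only in rows, so rows that do not move let the fingers close, or fill a call up. It gives the time, the measured TCP pose, the force and the opening at its end, in the units of the state.
- manip.state(): the state, without advancing time (a new reading comes with each control period).
- snapshot(name): name is "scene" or "top"; returns a dict with "img" (400x640x3 uint8, blue, green, red), "range_z" (400x640 float32, mm along the optical axis (not along the pixel's ray), 0 where there is no reading), "fx", "fy", "cx", "cy" (pixels), "position" and "rotation" of the camera in the world. Camera axes: x right, y down, z forward; pixel columns grow to the right and rows downward; lengths in mm; the calibration is good to about 2 mm. A picture is of the moment at which its call begins.
- manip.sign_off(): hands the job in, once; it reports no verdict.
The state is a dict: "time": time; "joints": joint angles; "qd": joint speeds; "tau": joint torques, N m; "ee_pos": TCP position; "ee_rot": TCP orientation; "force": force on the tool from outside, world axes, zero at the start; "ft_torque": the same for the moment, N m; "gripper_width": opening from 0.0 (shut) to 1.0 (fully open).
Only numpy, scipy, OpenCV 4.12 (cv2) and the standard library are available. Lean on these libraries where they do the work, as an engineer would, in place of code of your own. Each camera call takes 0.05 s, during which the arm holds its last target.

## Working session

There is one attempt and no reset: what is moved stays moved. The work goes in short steps, Python scripts to look and compute and a shell command to move; the robot and the scene stay as the last step left them, time stands still between calls to the robot, and variables do not carry over. Pictures are saved under pics/ and viewed, and the job is handed in when it is done.

```bash
ls -la; mkdir -p pics; python3 - <<'E'
from cell import manip, snapshot
import cv2
s=manip.state(); print(s); print(manip.finger_overhang)
for n in("scene","top"):
    d=snapshot(n); cv2.imwrite(f"pics/{n}0.png",d["img"]); print(n,d["fx"],d["fy"],d["cx"],d["cy"],d["position"],d["rotation"])
E
```

```text
total 12
drwxr-xr-x  3 agent agent 4096 Dec  7 14:16 .
drwxr-xr-x 23 root  root  4096 Dec  7 14:16 ..
drwxr-xr-x  2 agent agent 4096 Dec  7 14:16 pics
{'time': 0.0, 'joints': array([-1.27349377e+00,  2.07394428e-01,  1.54300035e+00, -1.27108002e-05,
        1.39350362e+00, -1.50502283e-01]), 'qd': array([-0.00040384,  0.00058898,  0.00030881, -0.00021608,  0.00021571,
        0.00049006]), 'tau': array([ 1.32239093e-04, -3.83032572e+01, -2.91595960e+01, -1.11557251e-04,
        1.04620183e-02,  1.45515306e-07]), 'ee_pos': array([ 248.73551139, -517.60128141,  249.11823737]), 'ee_rot': array([[ 9.01398890e-01,  4.32989110e-01, -6.87411819e-04],
       [ 4.32989527e-01, -9.01396264e-01,  2.20092459e-03],
       [ 3.33345934e-04, -2.28155310e-03, -9.99997342e-01]]), 'force': array([-0.9228618 ,  0.23467834,  0.24653757]), 'ft_torque': array([-0.02430312,  0.02816766, -0.03509406]), 'gripper_width': 0.9981015515034595}
19.0
scene 434.0985396045682 434.0985396045682 315.34628404338986 206.8637048111375 [1118.37727985 -444.11438057 1027.86394137] [[ 0.63257624  0.59458465 -0.49630272]
 [ 0.77448198 -0.48975502  0.40039692]
 [-0.00499689 -0.63765909 -0.77030248]]
top 453.63800684599926 453.63800684599926 318.26110072788464 202.1993907911463 [ 308.34020873   54.54107081 1316.29765064] [[ 0.02583688 -0.98151631  0.18962643]
 [-0.99936752 -0.02999662 -0.01909875]
 [ 0.02443389 -0.18901305 -0.98167054]]
```

View pics/scene0.png

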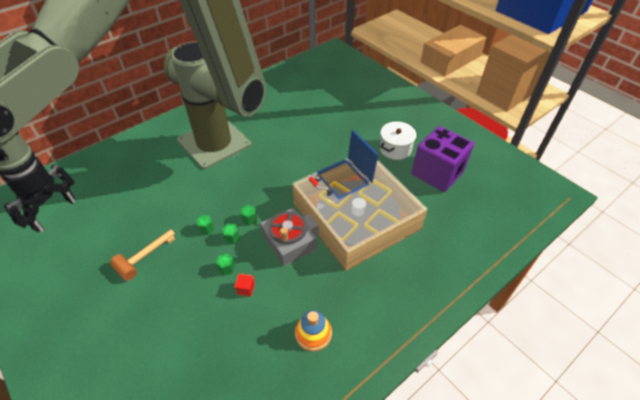

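View pics/top0.png

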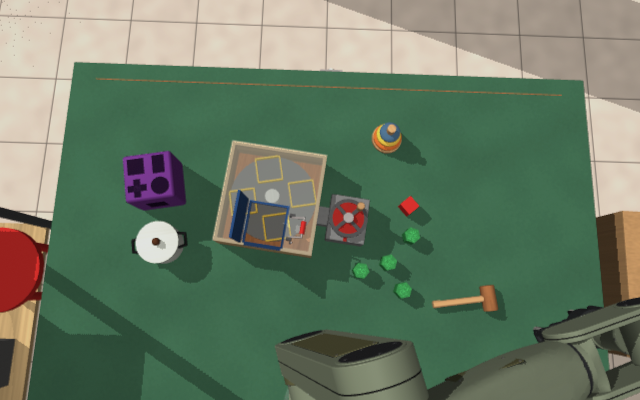

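Top view: four green hexes at about (412,235), (389,262), (361,270), (403,290); one red block at (409,205); case around (270,200), wheel hub (348,217), bail bead (302,228), lid upright near (238,217). No orange or blue blocks show. I'll build helpers and measure.

```bash
cat > h.py <<'E'
from cell import manip, snapshot
import cv2, numpy as np
def ray(d,u,v):
    r=np.array(d["rotation"]); c=np.array([(u-d["cx"])/d["fx"],(v-d["cy"])/d["fy"],1.0]); return np.array(d["position"]),r@c
def onz(d,u,v,z):
    p,r=ray(d,u,v); return p+r*(z-p[2])/r[2]
def cloud(d):
    z=d["range_z"]; v,u=np.indices(z.shape)
    c=np.stack([(u-d["cx"])/d["fx"]*z,(v-d["cy"])/d["fy"]*z,z],-1)
    return c@np.array(d["rotation"]).T+np.array(d["position"])
def proj(d,P):
    c=np.array(d["rotation"]).T@(np.array(P)-np.array(d["position"])); return d["fx"]*c[0]/c[2]+d["cx"],d["fy"]*c[1]/c[2]+d["cy"]
def tri(d1,p1,d2,p2):
    a,r=ray(d1,*p1); b,s=ray(d2,*p2); A=np.stack([r,-s],1); t=np.linalg.lstsq(A,b-a,rcond=None)[0]
    P,Q=a+r*t[0],b+s*t[1]; return (P+Q)/2,np.linalg.norm(P-Q)
def mask(d,col):
    h=cv2.cvtColor(d["img"],cv2.COLOR_BGR2HSV); H,S,V=[h[...,i].astype(int) for i in range(3)]
    if col=="green": return ((H>55)&(H<75)&(S>150)&(V>90)).astype(np.uint8)
    if col=="red": return (((H<6)|(H>174))&(S>170)&(V>90)).astype(np.uint8)
    if col=="yellow": return ((H>18)&(H<32)&(S>110)&(V>110)).astype(np.uint8)
def crop(d,name,x0,y0,x1,y1,k):
    cv2.imwrite(f"pics/{name}.png",cv2.resize(d["img"][y0:y1,x0:x1],None,fx=k,fy=k,interpolation=cv2.INTER_CUBIC))
E
python3 - <<'E'
from h import *
for n in("scene","top"):
    d=snapshot(n); C=cloud(d)
    for col in("green","red"):
        m=mask(d,col); k,l,st,ce=cv2.connectedComponentsWithStats(m)
        for i in range(1,k):
            if st[i,4]<40: continue
            P=C[(l==i)&(d["range_z"]>0)]
            top=P[P[:,2]>np.percentile(P[:,2],90)-8]
            print(n,col,st[i],ce[i].round(1),"ztop",np.percentile(P[:,2],[50,90]).round(1),"xytop",top[:,:2].mean(0).round(1),((top.max(0)+top.min(0))/2).round(1),"dist",np.hypot(*top[:,:2].mean(0)).round(0))
    if n=="top": crop(d,"a",205,130,335,265,5.5 and 4.4); crop(d,"b",325,180,435,305,4.5)
    else: crop(d,"c",180,120,440,310,3)
E
```

```text
scene green [241 205  15  20 211] [248.8 213.4] ztop [40.2 43.2] xytop [368.7 -93.6] [367.1 -92.9  41.3] dist 380.0
scene green [197 215  17  20 219] [205.2 223.1] ztop [39.9 43.5] xytop [ 318.3 -211.5] [ 317.  -212.4   41. ] dist 382.0
scene green [222 223  17  21 232] [230.9 231.7] ztop [40.2 43.3] xytop [ 393.  -171.3] [ 392.3 -170.9   41.2] dist 429.0
scene green [216 253  19  22 281] [225.4 263.2] ztop [39.9 43.6] xytop [ 471.9 -237.6] [ 469.7 -237.2   40.7] dist 528.0
scene red [458 108  49  31 523] [485.1 121.3] ztop [-319.2 -314.4] xytop [ 355.7 1220.5] [ 350.7 1221.4 -315.4] dist 1271.0
scene red [274 215  14   9  70] [280.7 218.7] ztop [73.8 76.9] xytop [475.4 -50.1] [475.7 -49.3  73.9] dist 478.0
scene red [292 216  11  10  77] [296.6 220.9] ztop [73.8 76.1] xytop [509.7 -20.4] [510.5 -21.5  73.3] dist 510.0
scene red [272 227   9  11  59] [276.3 231.3] ztop [73.8 76. ] xytop [503.  -85.2] [504.4 -83.5  73.3] dist 510.0
scene red [288 229  14  10  86] [293.4 233.3] ztop [73.9 76.4] xytop [538.2 -53.3] [536.1 -53.5  74.8] dist 541.0
scene red [235 274  19  22 329] [244.4 28
[... 654 characters left out ...]
 dist 601.0
top red [340 203  17   9 109] [348.4 206.7] ztop [73.7 77.4] xytop [538.1 -53.9] [537.2 -52.6  75.5] dist 541.0
top red [333 208  10  18 119] [337.  216.6] ztop [73.7 77. ] xytop [509.4 -22.6] [510.9 -24.1  74.9] dist 510.0
top red [354 211  10  17 115] [358.8 218.5] ztop [73.8 77. ] xytop [505.5 -83.3] [504.2 -82.6  75.5] dist 512.0
top red [300 221   6  13  53] [302.3 226.8] ztop [144.4 147.7] xytop [467.9  71.5] [467.8  71.3 145.5] dist 473.0
top red [339 223  17  10 117] [347.2 228.3] ztop [73.8 77.4] xytop [477.2 -51.4] [479.2 -51.   74.8] dist 480.0
top red [   0  228   40   84 2665] [ 16.5 268.1] ztop [-319.9 -315.1] xytop [ 357.3 1077.3] [ 352.3 1075.7 -314.2] dist 1135.0
```

View pics/a.png

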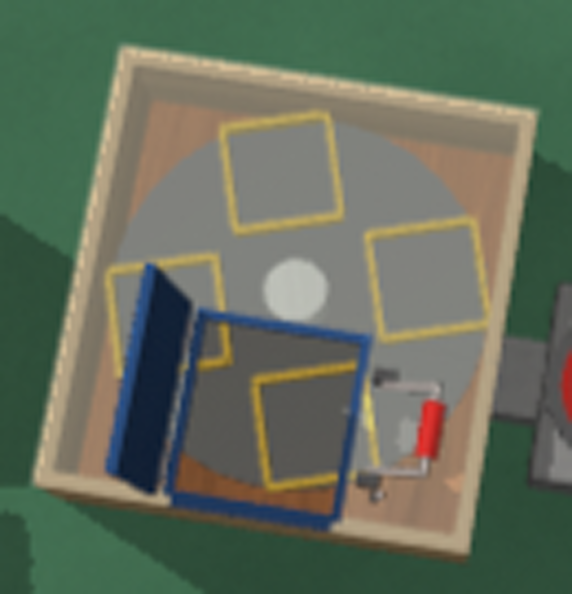

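View pics/b.png

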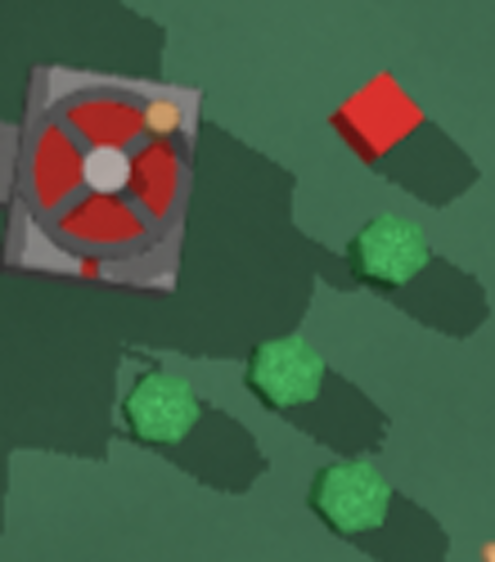

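View pics/c.png

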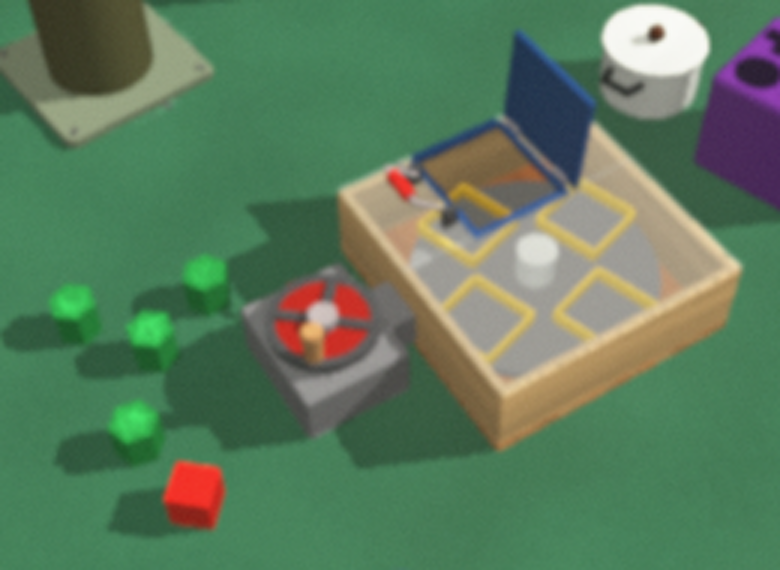

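The candidates for hex_block (top view) are (411,235), at 524 mm from the base, (388,262) at 425, (360,270) at 376 and (402,290) at 379. The one at (411,235) is clearly farthest, and the enlarged crop confirms it: a green hexagon nearest the red block. Next I'll measure the case and wheel frame and the knob.

```bash
cat > casef.py <<'E'
from h import *
D={n:snapshot(n) for n in("scene","top")}
for n,d in D.items():
    C=cloud(d); Z=C[...,2]
    h=cv2.cvtColor(d["img"],cv2.COLOR_BGR2HSV).astype(int)
    wood=(h[...,0]>8)&(h[...,0]<28)&(h[...,1]>40)&(h[...,1]<140)
    m=wood&(Z>88)&(Z<99)&(C[...,0]>400)&(C[...,0]<850)&(C[...,1]>-20)&(C[...,1]<420)
    P=C[m]; r=cv2.minAreaRect(P[:,:2].astype(np.float32)); print(n,m.sum(),r,P[:,2].mean())
    # wheel hub: grey top
    k=(Z>72)&(Z<79)&(np.hypot(C[...,0]-508,C[...,1]+52)<75)
    Q=C[k]; (c,rad)=cv2.minEnclosingCircle(Q[:,:2].astype(np.float32)); print("wheel",c,rad,Q[:,:2].mean(0))
    k=(Z>105)&(Z<122)&(np.hypot(C[...,0]-508,C[...,1]+52)<65)
    Q=C[k]; print("knob",k.sum(),Q.mean(0),np.median(Q,0), "uv",np.argwhere(k).mean(0)[::-1])
    k=(C[...,2]>-5)&(Z<70)&False
    k=(h[...,0]>8)&(h[...,0]<24)&(h[...,1]>100)&(np.hypot(C[...,0]-508,C[...,1]+52)<65)
    print("knobpix",k.sum(),np.argwhere(k).mean(0)[::-1])
E
python3 casef.py
```

```text
scene 3072 ((561.7568969726562, 160.94619750976562), (267.9081115722656, 282.7127685546875), 82.57144165039062) 93.83960307236576
wheel (508.08953857421875, -52.30081558227539) 55.272605895996094 [508.89866206 -50.7843608 ]
knob 51 [538.66536873 -83.99528735 113.33947165] [539.46870711 -84.13348958 114.09674518] uv [283.54901961 230.58823529]
knobpix 87 [283.7816092  233.45977011]
top 4024 ((556.451904296875, 161.65386962890625), (269.14605712890625, 284.1667785644531), 82.6330337524414) 93.94757871682728
wheel (506.1234130859375, -53.272911071777344) 53.69497299194336 [503.98395276 -51.86569425]
knob 47 [533.43073274 -84.01488685 114.85025002] [533.3479289  -84.0844921  114.39748974] uv [360.82978723 206.0212766 ]
knobpix 50 [360.16 206.32]
```

```bash
cat > go.py <<'E'
from h import *
import sys
# usage: go.py x y z yaw(rad)  -> shifts in tool units (current axes), spin units
s=manip.state(); R=s["ee_rot"]; p=s["ee_pos"]
yaw=np.arctan2(R[1,0],R[0,0])
print("t",round(s["time"],2),"pos",p.round(1),"yaw",yaw.round(3),"w",round(s["gripper_width"],3),"F",s["force"].round(1),"q",s["joints"].round(2))
if len(sys.argv)>1:
    x,y,z,w=map(float,sys.argv[1:5]); 
    x=p[0] if np.isnan(x) else x; y=p[1] if np.isnan(y) else y
    d=R.T@(np.array([x,y,z])-p); dw=(w-yaw+np.pi/2)%np.pi-np.pi/2
    print("units",(d/30).round(2),"spin",round(-dw/.15,2))
E
python3 go.py 536 -84 250 -0.129
python3 -m crank '[[1,0.745,-0.445,0,0],[1,0.745,-0.445,0,0],[1,0.745,-0.445,0,0],[1,0.745,-0.445,0,0],[1,0.745,-0.445,0,0],[1,0.745,-0.445,0,0],[1,0.745,-0.445,0,0],[1,0.745,-0.445,0,0],[1,0.745,-0.445,0,0],[1,0.745,-0.445,0,0]]' 40
python3 go.py 536 -84 250 -0.129
```

```text
t 0.3 pos [ 248.9 -518.1  249.9] yaw 0.448 w 1.0 F [-0.3  0.1  0.5] q [-1.27  0.21  1.54 -0.    1.39 -0.15]
units [14.89 -8.9   0.  ] spin 3.85
time: 1.3
ee_pos: [393.1, -300.2, 250.3]
ee_rot: [[0.901, 0.433, 0.0], [0.433, -0.901, -0.0], [0.0, 0.0, -1.0]]
force: [0.1, 0.1, -0.2]
gripper_width: 1.003
t 1.3 pos [ 393.1 -300.2  250.3] yaw 0.448 w 1.003 F [ 0.1  0.1 -0.2] q [-0.83  0.03  1.73  0.    1.37  0.3 ]
units [ 7.42 -4.44  0.01] spin 3.84
```

```bash
python3 -m crank '[[0,0.74,-0.44,0,0],[0,0.74,-0.44,0,0],[0,0.74,-0.44,0,0],[0,0.74,-0.44,0,0],[0,0.74,-0.44,0,0],[0,0.74,-0.44,0,0],[0,0.74,-0.44,0,0],[0,0.74,-0.44,0,0],[0,0.74,-0.44,0,0],[0,0.74,-0.44,0,0]]' >/dev/null
python3 -m crank '[[0,0,0,0.7,0.5],[0,0,0,0.7,0.5],[0,0,0,0.7,0.5],[0,0,0,0.7,0.5],[0,0,0,0.6,0.5],[0,0,0,0,0.5],[0,0,0,0,0.5],[0,0,0,0,0.34],[0,0,0,0,0],[0,0,0,0,0]]'
python3 go.py 536 -84 99 -0.129
python3 - <<'E'
from h import *
for n,b in(("scene",(220,150,380,290)),("top",(290,150,410,270))):
    d=snapshot(n); crop(d,"k1"+n,*b,4)
    print(proj(d,manip.state()["ee_pos"]))
E
```

```text
time: 3.3
ee_pos: [535.6, -86.1, 148.3]
ee_rot: [[0.992, -0.127, -0.0], [-0.127, -0.992, 0.0], [-0.0, -0.0, -1.0]]
force: [0.9, -0.9, 0.0]
gripper_width: 0.498
t 3.3 pos [535.6 -86.1 148.3] yaw -0.127 w 0.498 F [ 0.9 -0.9  0. ] q [-0.32  0.25  1.72  0.    1.18  1.38]
units [ 0.01 -0.07  1.64] spin 0.01
(np.float64(281.3306105768118), np.float64(222.11148095054196))
(np.float64(363.11547492124987), np.float64(202.9293876851508))
```

View pics/k1scene.png

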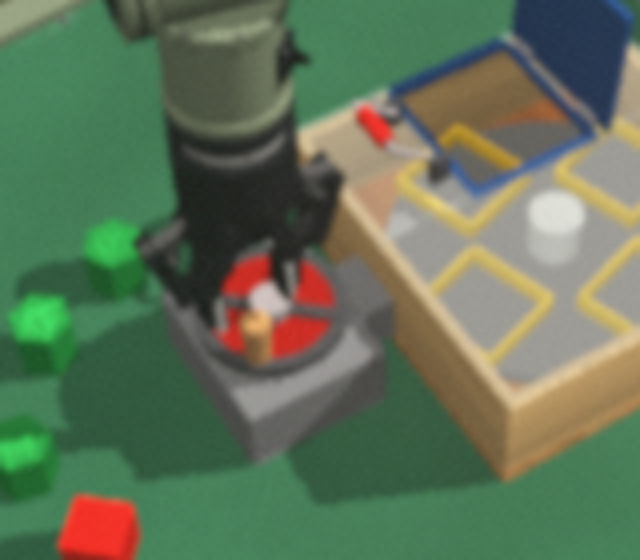

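View pics/k1top.png

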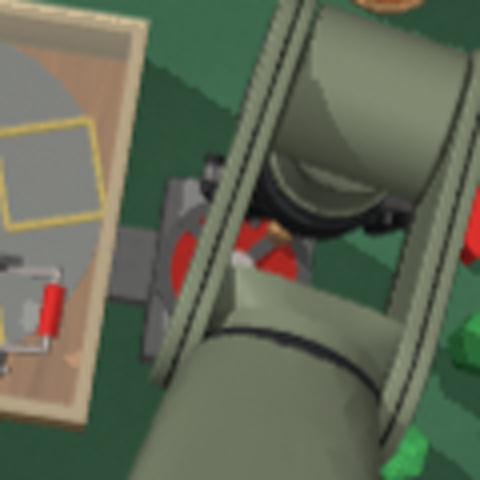

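The gripper hovers over the knob, which sits between the fingers at crop (258,335). I'll descend and close gently.

```bash
python3 -m crank '[[0,0,-0.07,0.4,0],[0,0,0,0.4,0],[0,0,0,0.4,0],[0,0,0,0.4,0],[-1,0,0,0,0],[-1,0,0,0,0],[-1,0,0,0,0],[-1,0,0,0,0],[-1,0,0,0,0],[-1,0,0,0,0]]' 30
python3 go.py 536 -84 99 -0.129
```

```text
time: 4.4
ee_pos: [534.9, -83.7, 99.1]
ee_rot: [[0.992, -0.128, -0.002], [-0.128, -0.992, 0.001], [-0.002, -0.0, -1.0]]
force: [1.1, -0.6, -14.7]
gripper_width: 0.222
t 4.4 pos [534.9 -83.7  99.1] yaw -0.128 w 0.222 F [  1.1  -0.6 -14.7] q [-0.32  0.31  1.75  0.    1.08  1.38]
units [0.04 0.01 0.  ] spin 0.01
```

```bash
python3 -m crank '[[-1,0,0,-0.06,0],[-1,0,0,0,0],[-1,0,0,0,0],[-1,0,0,0,0],[-1,0,0,0,0],[-1,0,0,0,0],[-1,0,0,0,0],[-1,0,0,0,0],[-1,0,0,0,0],[-1,0,0,0,0]]' 
python3 go.py
```

```text
time: 5.4
ee_pos: [534.2, -84.2, 99.2]
ee_rot: [[0.992, -0.128, -0.004], [-0.128, -0.992, -0.0], [-0.003, 0.001, -1.0]]
force: [4.1, -3.7, -24.8]
gripper_width: 0.224
t 5.4 pos [534.2 -84.2  99.2] yaw -0.128 w 0.224 F [  4.1  -3.7 -24.8] q [-0.32  0.31  1.75 -0.    1.08  1.38]
```

```bash
cat > circ.py <<'E'
import numpy as np,sys
a,b,n=float(sys.argv[1]),float(sys.argv[2]),int(sys.argv[3])
t=np.linspace(a,b,n+1)
for i in range(n): print(round(t[i+1],3),"tx %.3f ty %.3f"%(-1.4*(np.cos(t[i+1])-np.cos(t[i])),-1.4*(np.sin(t[i+1])-np.sin(t[i]))))
E
python3 circ.py -2.447 0 9; python3 circ.py 0 6.28319 20
```

```text
-2.175 tx -0.280 ty 0.256
-1.903 tx -0.339 ty 0.171
-1.631 tx -0.372 ty 0.074
-1.359 tx -0.378 ty -0.029
-1.088 tx -0.357 ty -0.129
-0.816 tx -0.309 ty -0.220
-0.544 tx -0.239 ty -0.295
-0.272 tx -0.151 ty -0.348
0.0 tx -0.051 ty -0.376
0.314 tx 0.069 ty -0.433
0.628 tx 0.199 ty -0.390
0.942 tx 0.310 ty -0.310
1.257 tx 0.390 ty -0.199
1.571 tx 0.433 ty -0.069
1.885 tx 0.433 ty 0.069
2.199 tx 0.390 ty 0.199
2.513 tx 0.310 ty 0.310
2.827 tx 0.199 ty 0.390
3.142 tx 0.069 ty 0.433
3.456 tx -0.069 ty 0.433
3.77 tx -0.199 ty 0.390
4.084 tx -0.310 ty 0.310
4.398 tx -0.390 ty 0.199
4.712 tx -0.433 ty 0.069
5.027 tx -0.433 ty -0.069
5.341 tx -0.390 ty -0.199
5.655 tx -0.310 ty -0.310
5.969 tx -0.199 ty -0.390
6.283 tx -0.069 ty -0.433
```

```bash
python3 -m crank '[[-1,0,0,0.15,0],[-1,-0.28,0.256,0,0],[-1,-0.339,0.171,0,0],[-1,-0.372,0.074,0,0],[-1,-0.378,-0.029,0,0],[-1,-0.357,-0.129,0,0],[-1,0,0,0,0],[-1,0,0,0,0],[-1,0,0,0,0],[-1,0,0,0,0]]' 
python3 go.py
```

```text
time: 6.4
ee_pos: [484.5, -88.3, 98.8]
ee_rot: [[0.992, -0.128, 0.002], [-0.128, -0.992, -0.001], [0.003, 0.001, -1.0]]
force: [-0.2, 2.2, 5.4]
gripper_width: 0.221
t 6.4 pos [484.5 -88.3  98.8] yaw -0.128 w 0.221 F [-0.2  2.2  5.4] q [-0.36  0.22  1.88 -0.    1.04  1.34]
```

```bash
python3 -m crank '[[-1,-0.309,-0.22,0,0],[-1,-0.239,-0.295,0,0],[-1,-0.151,-0.348,0,0],[-1,-0.051,-0.376,0,0],[-1,0,0,0,0],[-1,0,0,0,0],[-1,0,0,0,0],[-1,0,0,0,0],[-1,0,0,0,0],[-1,0,0,0,0]]' 
python3 go.py
python3 - <<'E'
from h import *
d=snapshot("top"); crop(d,"w1",205,130,415,265,3.6)
d=snapshot("scene"); crop(d,"w1s",220,120,440,280,3.5)
E
```

```text
time: 7.4
ee_pos: [465.0, -47.7, 98.7]
ee_rot: [[0.992, -0.127, -0.001], [-0.127, -0.992, -0.0], [-0.001, 0.0, -1.0]]
force: [-3.9, 1.2, 11.1]
gripper_width: 0.227
t 7.4 pos [465.  -47.7  98.7] yaw -0.128 w 0.227 F [-3.9  1.2 11.1] q [-0.29  0.17  1.93 -0.    1.04  1.41]
```

View pics/w1.png

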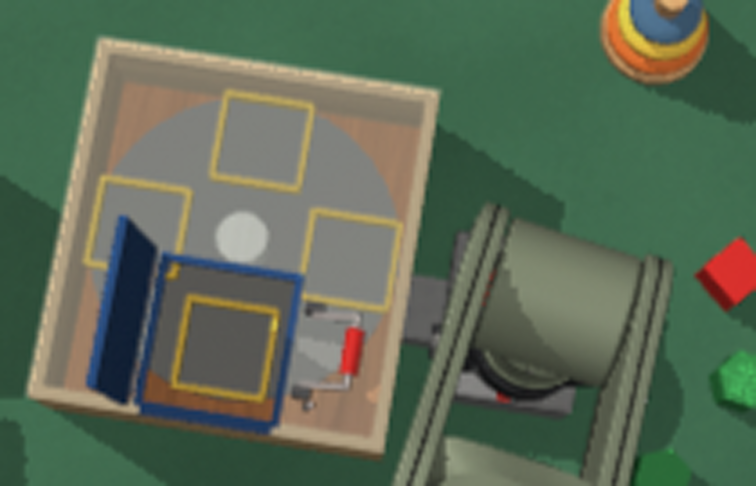

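View pics/w1s.png

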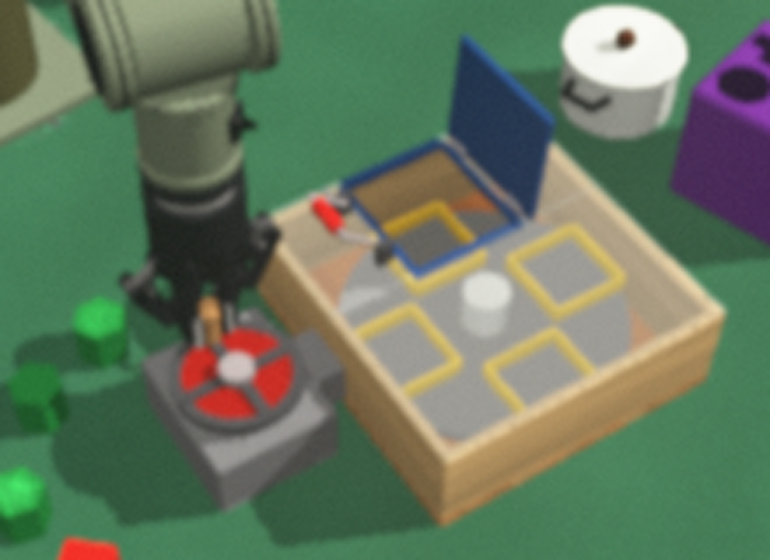

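```bash
cat > pk.py <<'E'
from h import *
for n in("top","scene"):
    d=snapshot(n); m=mask(d,"yellow"); v,u=np.nonzero(m)
    P=np.array([onz(d,a,b,45) for a,b in zip(u,v)])
    M=np.zeros((400,400),np.uint8)
    for x,y in P[:,:2]:
        i,j=int(x-366),int(y+40)
        if 0<=i<400 and 0<=j<400: M[i,j]=255
    M=cv2.dilate(M,np.ones((5,5)))
    k,l,st,ce=cv2.connectedComponentsWithStats(M)
    for i in range(1,k):
        if st[i,4]<600: continue
        q=np.argwhere(l==i).astype(np.float32); r=cv2.minAreaRect(q); 
        print(n,(np.array(r[0])+[366,-40]).round(1),np.round(r[1],1),"ang",round((r[2]+45)%90-45,2))
E
python3 pk.py
```

```text
top [479.7 171.8] [80.  80.8] ang -6.98
top [574.8 245.4] [77.2 77.7] ang -7.77
top [661.  148.2] [78.1 53.3] ang -9.46
scene [463.4 184.6] [73.  67.1] ang -17.35
scene [515.9 163.9] [77.1 19.6] ang -9.16
scene [559.1  85.6] [57. 82.] ang -7.54
scene [579.8 243.9] [82.7 80.9] ang -6.01
scene [638.9 149.8] [80.3 52.8] ang -6.52
```

The pockets line up with the case (about -7.4 degrees), so the wheel is at 0. Now I'll release it and measure the blocks.

```bash
python3 -m crank '[[-0.3,0,0,0,0],[-0.1,0,0,0,0],[0,0,0,0,0],[0,0,0,0,0],[0,0,0,-0.5,0],[0,0,0,-0.9,0],[0,0,0,-0.9,0],[0,0,0,-0.9,0],[0,0,0,-0.9,0],[0,0,0,-0.9,0]]' 
cat > blk.py <<'E'
from h import *
for n in("top","scene"):
    d=snapshot(n); C=cloud(d)
    for col in("red","green"):
        m=mask(d,col); k,l,st,ce=cv2.connectedComponentsWithStats(m)
        for i in range(1,k):
            g=(l==i); 
            if st[i,4]<40: continue
            P=C[g]; zt=np.percentile(P[:,2],90); 
            if zt<25 or zt>60: continue
            # top face pixels by depth, bright
            t=g&(C[...,2]>38); t=t.astype(np.uint8)
            cnt=max(cv2.findContours(t,cv2.RETR_EXTERNAL,cv2.CHAIN_APPROX_NONE)[0],key=cv2.contourArea)
            W=np.array([onz(d,*c[0],42)[:2] for c in cnt],np.float32)
            r=cv2.minAreaRect(W); print(n,col,ce[i].round(),np.round(r[0],1),np.round(r[1],1),"ang",round(r[2],1),"ztop",P[P[:,2]>38][:,2].mean().round(1))
            if col=="green":
                th=np.radians(np.arange(0,180,3)); w=[np.ptp(W@np.array([np.cos(a),np.sin(a)])) for a in th]
                w=np.array(w); f=(w*np.exp(-6j*th)).sum(); print("   hex flat dirs (min width) deg",((-np.degrees(np.angle(f))/6+30)%60).round(1),w.min().round(1),w.max().round(1))
E
python3 blk.py; python3 go.py
```

```text
time: 8.6
ee_pos: [465.3, -47.8, 248.3]
ee_rot: [[0.992, -0.128, -0.001], [-0.128, -0.992, 0.0], [-0.001, 0.0, -1.0]]
force: [0.9, 0.0, 0.4]
gripper_width: 0.498
top red [410. 206.] [ 554.4 -231.8] [39.2 39.8] ang 39.6 ztop 53.3
top green [411. 235.] [ 467.9 -237.2] [40.4 38.3] ang 15.2 ztop 59.5
   hex flat dirs (min width) deg 41.9 37.3 43.3
top green [392. 263.] [ 389.8 -183.2] [12.2 27. ] ang 75.6 ztop 42.7
   hex flat dirs (min width) deg 18.2 12.3 27.9
top green [361. 268.] [373.  -95.4] [37.7 20.7] ang 71.7 ztop 74.0
   hex flat dirs (min width) deg 47.6 20.8 37.8
top green [402. 290.] [ 314.8 -210.8] [40.1 37.7] ang 39.4 ztop 59.5
   hex flat dirs (min width) deg 9.7 36.1 42.3
scene red [244. 284.] [ 559.2 -231.7] [41.  39.8] ang 37.5 ztop 46.6
scene green [249. 213.] [368.7 -94.8] [38.  45.5] ang 55.9 ztop 57.0
   hex flat dirs (min width) deg 56.0 38.2 45.5
scene green [205. 223.] [ 318.3 -210.9] [39.8 42.7] ang 60.6 ztop 41.5
   hex flat dirs (min width) deg 12.8 39.1 45.3
scene green [231. 232.] [ 392.1 -170.6] [39.3 45.5] ang 75.4 ztop 48.6
   hex flat dirs (min width) deg 14.2 39.4 45.6
scene green [225. 263.] [ 470.9 -237.1] [40.  44.5] ang 42.9 ztop 47.4
   hex flat dirs (min width) deg 41.9 40.0 46.3
t 8.7 pos [468.2 -48.6 251.8] yaw -0.128 w 0.496 F [0.2 0.3 0.3] q [-0.29 -0.03  1.79 -0.    1.37  1.41]
```

```bash
python3 go.py 556.5 -231.8 150 0.672
```

```text
t 8.7 pos [468.2 -48.6 251.8] yaw -0.128 w 0.496 F [0.2 0.3 0.3] q [-0.29 -0.03  1.79 -0.    1.37  1.41]
units [3.67 5.67 3.43] spin -5.33
```

```bash
python3 -m crank '[[0.5,0.367,0.567,0,0],[0.5,0.367,0.567,0,0],[0.5,0.367,0.567,0,0],[0.5,0.367,0.567,0,0],[0.5,0.367,0.567,0,0],[0.5,0.367,0.567,0,0],[0.5,0.367,0.567,0,0],[0.5,0.367,0.567,0,0],[0.5,0.367,0.567,0,0],[0.5,0.367,0.567,0,0]]' >/dev/null
python3 -m crank '[[0.5,0,0,0.343,-0.533],[0.5,0,0,0.343,-0.533],[0.5,0,0,0.343,-0.533],[0.5,0,0,0.343,-0.533],[0.5,0,0,0.343,-0.533],[0.5,0,0,0.343,-0.533],[0.5,0,0,0.343,-0.533],[0.5,0,0,0.343,-0.533],[0.5,0,0,0.343,-0.533],[0.5,0,0,0.343,-0.533]]'
python3 go.py 556.5 -231.8 34 0.672
python3 - <<'E'
from h import *
d=snapshot("scene"); crop(d,"r1",180,200,320,320,4)
E
python3 blk.py | grep red
```

```text
time: 10.7
ee_pos: [552.9, -231.3, 143.3]
ee_rot: [[0.781, 0.624, -0.001], [0.624, -0.781, 0.001], [-0.0, -0.001, -1.0]]
force: [-0.7, -0.1, -0.7]
gripper_width: 0.749
t 10.7 pos [ 552.9 -231.3  143.3] yaw 0.674 w 0.749 F [-0.7 -0.1 -0.7] q [-0.54  0.36  1.58 -0.    1.2   0.36]
units [0.09 0.09 3.64] spin 0.01
scene red [244. 284.] [ 558.8 -232.3] [39.9 39.7] ang 40.0 ztop 41.7
```

View pics/r1.png

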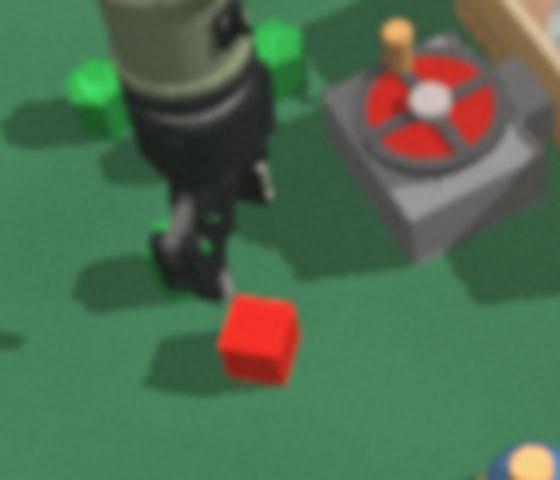

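Red block at crop (260,340), gripper above it. Descending and gripping.

```bash
python3 -m crank '[[0.5,0.09,0.09,0.45,0],[0.5,0,0,0.45,0],[0.5,0,0,0.45,0],[0.5,0,0,0.45,0],[0.5,0,0,0.45,0],[0.5,0,0,0.45,0],[0.5,0,0,0.45,0],[0.5,0,0,0.45,0],[0.5,0,0,0,0],[0.5,0,0,0,0]]' 45 >/dev/null; python3 go.py 556.5 -231.8 34 0.672
python3 -m crank '[[-1,0,0,0,0],[-1,0,0,0,0],[-1,0,0,0,0],[-1,0,0,0,0],[-1,0,0,0,0],[-1,0,0,0,0],[-1,0,0,0,0],[-1,0,0,0,0],[-1,0,0,0,0],[-1,0,0,0,0]]' 45 >/dev/null; python3 go.py
```

```text
t 11.85 pos [ 556.7 -231.    36.2] yaw 0.671 w 0.75 F [-0.9 -0.2  0.1] q [-0.54  0.51  1.62 -0.    1.01  0.36]
units [-0.02  0.02  0.07] spin -0.0
t 12.85 pos [ 557.9 -231.7   38. ] yaw 0.671 w 0.461 F [-0.6 -0.2  5.5] q [-0.54  0.51  1.62  0.    1.01  0.36]
```

```bash
python3 -m crank '[[-1,0,0,-0.3,0],[-1,0,0,-0.6,0],[-1,0,0,-0.7,0],[-1,0,0,-0.7,0],[-1,0,0,-0.7,0],[-1,0,0,-0.7,0],[-1,0,0,-0.7,0],[-1,0,0,-0.7,0],[-1,0,0,-0.7,0],[-1,0,0,-0.3,0]]' 45 >/dev/null; python3 go.py 480.5 172.1 220 1.44
```

```text
t 13.85 pos [ 557.3 -231.4  221.8] yaw 0.671 w 0.461 F [ 0.9 -0.1 -1. ] q [-0.54  0.29  1.5  -0.    1.35  0.36]
units [  6.36 -12.12   0.04] spin -5.12
```

```bash
python3 -m crank '[[-1,0.318,-0.606,0,0],[-1,0.318,-0.606,0,0],[-1,0.318,-0.606,0,0],[-1,0.318,-0.606,0,0],[-1,0.318,-0.606,0,0],[-1,0.318,-0.606,0,0],[-1,0.318,-0.606,0,0],[-1,0.318,-0.606,0,0],[-1,0.318,-0.606,0,0],[-1,0.318,-0.606,0,0]]' 45 >/dev/null; python3 go.py 480.5 172.1 220 1.44
python3 -m crank '[[-1,0.318,-0.606,0,0],[-1,0.318,-0.606,0,0],[-1,0.318,-0.606,0,0],[-1,0.318,-0.606,0,0],[-1,0.318,-0.606,0,0],[-1,0.318,-0.606,0,0],[-1,0.318,-0.606,0,0],[-1,0.318,-0.606,0,0],[-1,0.318,-0.606,0,0],[-1,0.318,-0.606,0,0]]' 45 >/dev/null; python3 go.py 480.5 172.1 220 1.44
python3 -m crank '[[-1,0,0,0,-0.512],[-1,0,0,0,-0.512],[-1,0,0,0,-0.512],[-1,0,0,0,-0.512],[-1,0,0,0,-0.512],[-1,0,0,0,-0.512],[-1,0,0,0,-0.512],[-1,0,0,0,-0.512],[-1,0,0,0,-0.512],[-1,0,0,0,-0.512]]' 45 >/dev/null; python3 go.py 480.5 172.1 140 1.44
python3 - <<'E'
from h import *
d=snapshot("scene"); crop(d,"p1",260,90,440,250,4)
d=snapshot("top"); crop(d,"p1t",205,130,335,265,4)
E
```

```text
t 14.85 pos [517.2 -27.  219. ] yaw 0.672 w 0.462 F [ 0.3  0.5 -0.8] q [-0.22  0.11  1.71  0.    1.31  0.68]
units [ 3.18 -5.95 -0.03] spin -5.12
t 15.85 pos [478.3 174.2 219. ] yaw 0.673 w 0.463 F [ 0.6 -0.  -0.7] q [0.18 0.1  1.74 0.   1.31 1.08]
units [ 0.01  0.1  -0.03] spin -5.12
t 16.85 pos [478.5 173.3 219. ] yaw 1.444 w 0.463 F [-0.2  1.4 -0.8] q [0.18 0.1  1.74 0.   1.31 0.3 ]
units [-0.03  0.08  2.63] spin 0.02
```

View pics/p1.png

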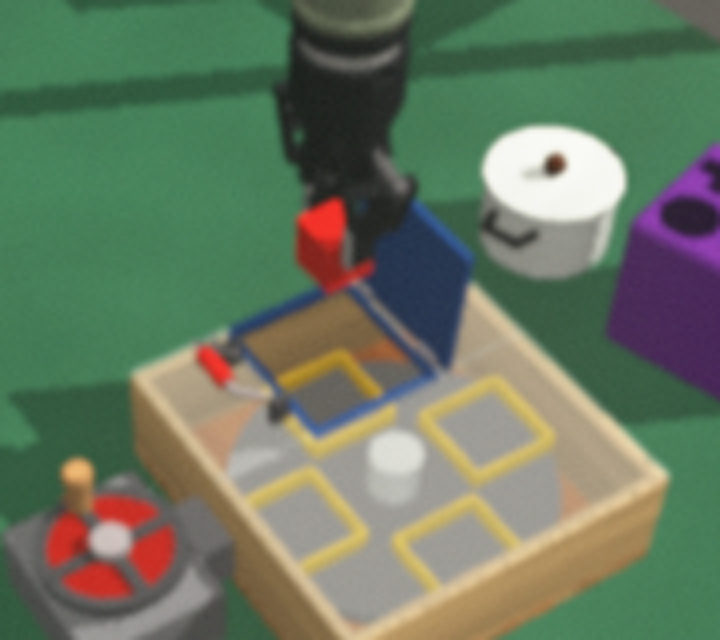

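View pics/p1t.png

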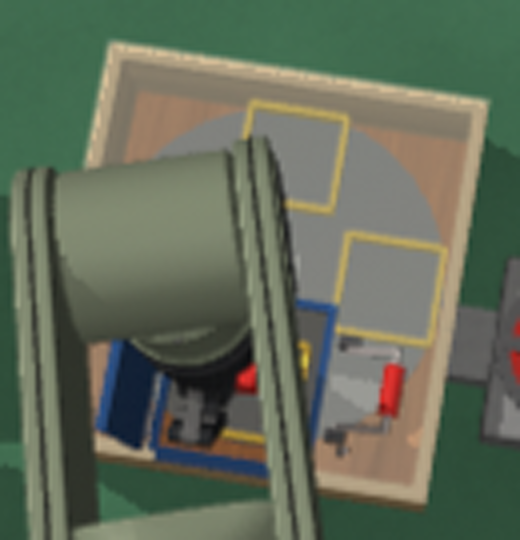

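```bash
python3 -m crank '[[-1,-0.03,0.08,0.4,0],[-1,0,0,0.4,0],[-1,0,0,0.4,0],[-1,0,0,0.4,0],[-1,0,0,0.4,0],[-1,0,0,0.4,0],[-1,0,0,0.4,0],[-1,0,0,0.4,0],[-1,0,0,0.4,0],[-1,0,0,0.4,0]]' 45 >/dev/null; python3 go.py 480.5 172.1 70 1.44

```

```text
t 17.95 pos [482.4 171.1  98.7] yaw 1.439 w 0.457 F [-0.2  0.8 -1.4] q [0.17 0.26 1.83 0.   1.06 0.3 ]
units [ 0.02 -0.07  0.96] spin -0.01
```

```bash
python3 -m crank '[[-1,0,-0.04,0.3,0],[-1,0,0,0.3,0],[-1,0,0,0.2,0],[-1,0,0,0.1,0],[-1,0,0,0,0],[-1,0,0,0,0],[-1,0,0,0,0],[-1,0,0,0,0],[-1,0,0,0,0],[-1,0,0,0,0]]' 45 >/dev/null; python3 go.py 480.5 172.1 70 1.44

```

```text
t 18.95 pos [481.3 171.3  72.8] yaw 1.439 w 0.463 F [-1.2  0.5 -1. ] q [0.17 0.3  1.84 0.   1.   0.3 ]
units [ 0.02 -0.03  0.09] spin -0.0
```

```bash
python3 -m crank '[[-1,0,0,0.1,0],[-1,0,0,0,0],[0.1,0,0,0,0],[0.3,0,0,0,0],[0.3,0,0,0,0],[0.3,0,0,-0.3,0],[0.3,0,0,-0.6,0],[0.3,0,0,-0.9,0],[0.3,0,0,-0.9,0],[0.3,0,0,-0.9,0]]' 45 >/dev/null; python3 go.py 
python3 -m crank '[[0.3,0,0,-0.9,0],[0.3,0,0,-0.7,0],[0.3,0.3,0.6,0,0],[0.3,0.3,0.6,0,0],[0.3,0.3,0.6,0,0],[0.3,-0.8,0,0,0],[0.3,-0.8,0,0,0],[0.3,-0.8,0,0,0],[0.3,-0.8,0,0,0],[0.3,-0.8,0,0,0]]' 45 >/dev/null; python3 go.py 465.2 -47.8 220 -0.129
python3 - <<'E'
from h import *
d=snapshot("scene"); crop(d,"p2",260,90,440,250,4)
E
python3 pk.py
```

```text
t 19.95 pos [481.1 171.3 179.3] yaw 1.439 w 0.653 F [ 1.3 -0.5  0.7] q [0.17 0.14 1.77 0.   1.23 0.3 ]
t 20.95 pos [522.3  71.1 226.4] yaw 1.44 w 0.648 F [-0.1 -0.1 -0.5] q [-0.03  0.13  1.69 -0.    1.33  0.1 ]
units [-4.18 -1.37  0.21] spin 10.46
top [483.1 199. ] [30.3 78.5] ang -1.66
top [574.8 245.4] [77.2 77.7] ang -7.77
scene [515.9 163.9] [77.1 19.6] ang -9.16
scene [559.1  85.6] [57. 82.] ang -7.54
scene [579.9 243.9] [82.7 81.1] ang -6.01
scene [638.9 149.8] [80.2 52.7] ang -6.52
```

View pics/p2.png

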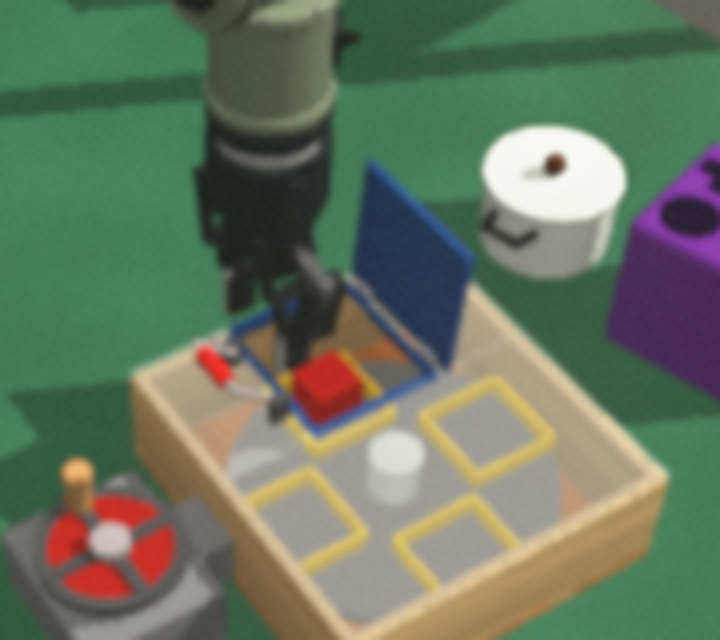

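The red block sits in its pocket at crop (328,385). Next, the knob and two turns.

```bash
python3 -m crank '[[0,-0.418,-0.137,0,0],[0,-0.418,-0.137,0,0],[0,-0.418,-0.137,0,0],[0,-0.418,-0.137,0,0],[0,-0.418,-0.137,0,0],[0,-0.418,-0.137,0,0],[0,-0.418,-0.137,0,0],[0,-0.418,-0.137,0,0],[0,-0.418,-0.137,0,0],[0,-0.418,-0.137,0,0]]' 30 >/dev/null
python3 -m crank '[[0,0,0,0.2,0.95],[0,0,0,0.2,0.95],[0,0,0,0.2,0.95],[0,0,0,0.2,0.95],[0,0,0,0.2,0.95],[0,0,0,0.2,0.95],[0,0,0,0.2,0.95],[0,0,0,0.2,0.95],[0,0,0,0.2,0.95],[0,0,0,0.2,0.95]]' >/dev/null
python3 -m crank '[[0,0,0,0,0.95],[0,0,0,0,0],[0,0,0,0,0],[0,0,0,0,0],[0,0,0,0,0],[0,0,0,0,0],[0,0,0,0,0],[0,0,0,0,0],[0,0,0,0,0],[0,0,0,0,0]]' >/dev/null
python3 go.py 465.2 -47.8 99 -0.129
```

```text
t 24.1 pos [465.3 -46.9 165.7] yaw -0.128 w 0.498 F [-0.7  0.2  0.5] q [-0.29  0.07  1.88  0.    1.19  1.41]
units [-0.    0.03  2.22] spin 0.01
```

```bash
python3 -m crank '[[0,0,0.03,0.45,0],[0,0,0,0.45,0],[0,0,0,0.45,0],[0,0,0,0.45,0],[0,0,0,0.4,0],[-1,0,0,0,0],[-1,0,0,0,0],[-1,0,0,0,0],[-1,0,0,0,0],[-1,0,0,0,0]]' 30 >/dev/null
python3 go.py
python3 -m crank '[[-1,0,0,0.08,0],[-1,0.069,-0.433,0,0],[-1,0.199,-0.390,0,0],[-1,0.310,-0.310,0,0],[-1,0.390,-0.199,0,0],[-1,0.433,-0.069,0,0],[-1,0.433,0.069,0,0],[-1,0.390,0.199,0,0],[-1,0,0,0,0],[-1,0,0,0,0]]'
python3 go.py
```

```text
t 25.1 pos [464.7 -47.7  99.3] yaw -0.128 w 0.221 F [ 0.2 -0.5 -7.5] q [-0.29  0.17  1.93  0.    1.04  1.41]
time: 26.1
ee_pos: [537.7, -24.6, 99.1]
ee_rot: [[0.992, -0.128, 0.003], [-0.128, -0.992, -0.003], [0.004, 0.002, -1.0]]
force: [-1.3, -3.3, 5.8]
gripper_width: 0.221
t 26.1 pos [537.7 -24.6  99.1] yaw -0.129 w 0.221 F [-1.3 -3.3  5.8] q [-0.21  0.3   1.76 -0.    1.07  1.49]
```

```bash
python3 -m crank '[[-1,0.310,0.310,0,0],[-1,0.199,0.390,0,0],[-1,0.069,0.433,0,0],[-1,-0.069,0.433,0,0],[-1,-0.199,0.390,0,0],[-1,-0.310,0.310,0,0],[-1,-0.390,0.199,0,0],[-1,-0.433,0.069,0,0],[-1,-0.433,-0.069,0,0],[-1,-0.390,-0.199,0,0]]'|grep -E "pos|force"
python3 -m crank '[[-1,-0.310,-0.310,0,0],[-1,-0.199,-0.390,0,0],[-1,-0.069,-0.433,0,0],[-1,0,0,0,0],[-1,0,0,0,0],[-1,0,0,0,0],[-1,0,0,0,0],[-1,0,0,0,0],[-1,0,0,0,0],[-1,0,0,0,0]]'
python3 go.py 465.2 -47.8 99 -0.129
python3 - <<'E'
from h import *
d=snapshot("scene"); crop(d,"t1",220,90,440,250,3.5)
E
```

```text
ee_pos: [480.0, -85.3, 99.1]
force: [1.1, -1.6, 4.4]
time: 28.1
ee_pos: [464.8, -47.3, 99.0]
ee_rot: [[0.992, -0.128, -0.001], [-0.128, -0.992, 0.001], [-0.001, -0.0, -1.0]]
force: [-6.8, 2.9, 14.7]
gripper_width: 0.226
t 28.1 pos [464.8 -47.3  99. ] yaw -0.128 w 0.226 F [-6.8  2.9 14.7] q [-0.29  0.17  1.93  0.    1.04  1.41]
units [0.01 0.01 0.  ] spin 0.01
```

View pics/t1.png

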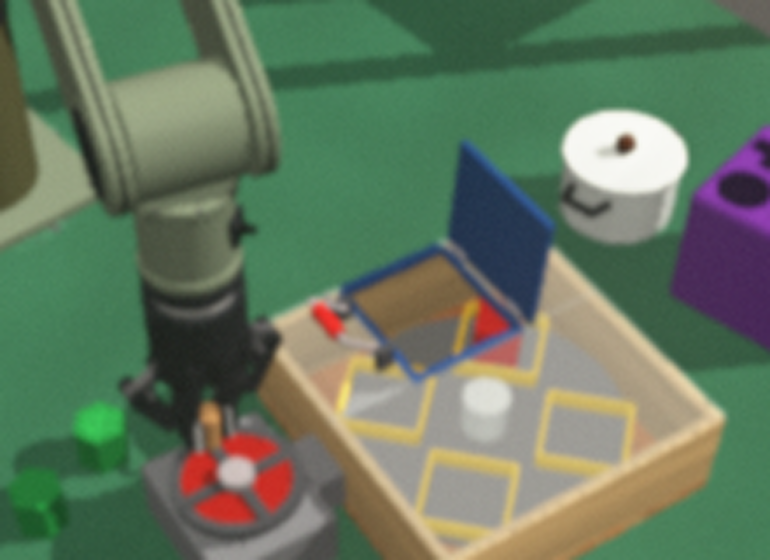

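One turn is done: the tray has moved 45 degrees and the red block shows at crop (495,330). Second turn.

```bash
python3 -m crank '[[-1,0.069,-0.433,0,0],[-1,0.199,-0.390,0,0],[-1,0.310,-0.310,0,0],[-1,0.390,-0.199,0,0],[-1,0.433,-0.069,0,0],[-1,0.433,0.069,0,0],[-1,0.390,0.199,0,0],[-1,0.310,0.310,0,0],[-1,0.199,0.390,0,0],[-1,0.069,0.433,0,0]]'|grep -E "pos|force"
python3 -m crank '[[-1,-0.069,0.433,0,0],[-1,-0.199,0.390,0,0],[-1,-0.310,0.310,0,0],[-1,-0.390,0.199,0,0],[-1,-0.433,0.069,0,0],[-1,-0.433,-0.069,0,0],[-1,-0.390,-0.199,0,0],[-1,-0.310,-0.310,0,0],[-1,-0.199,-0.390,0,0],[-1,-0.069,-0.433,0,0]]'|grep -E "pos|force"
python3 -m crank '[[-1,0,0,0,0],[-1,0,0,0,0],[-1,0,0,0,0],[-1,0,0,0,0],[-1,0,0,0,0],[-1,0,0,0,0],[-1,0,0,0,0],[-1,0,0,0,0],[-1,0,0,0,0],[-1,0,0,0,0]]'|grep -E "force"
python3 go.py 465.0 -47.8 99 -0.129; python3 pk.py
python3 - <<'E'
from h import *
d=snapshot("scene"); crop(d,"t2",220,90,440,250,3.5)
E
```

```text
ee_pos: [548.2, -58.4, 99.0]
force: [-9.2, 3.0, 14.3]
ee_pos: [464.6, -48.4, 99.1]
force: [-2.8, -1.4, 11.6]
force: [-6.7, 2.2, 14.7]
t 31.15 pos [464.8 -47.3  99. ] yaw -0.128 w 0.224 F [-6.7  2.2 14.7] q [-0.29  0.17  1.93  0.    1.04  1.41]
units [0.01 0.01 0.  ] spin 0.01
top [479.7 171.8] [80.1 80.8] ang -6.98
top [574.8 245.4] [77.2 77.7] ang -7.77
top [576.5  73.5] [79. 37.] ang 0.0
top [648.3 150.2] [77.2 78.4] ang -7.59
scene [467.6 183.2] [68.1 64.4] ang -10.84
scene [516.  164.7] [75.6 19.6] ang -9.16
scene [559.1  85.6] [57.  81.9] ang -7.54
scene [580.6 243.4] [83.3 78.2] ang -7.97
scene [638.9 149.8] [80.2 52.8] ang -6.52
```

View pics/t2.png

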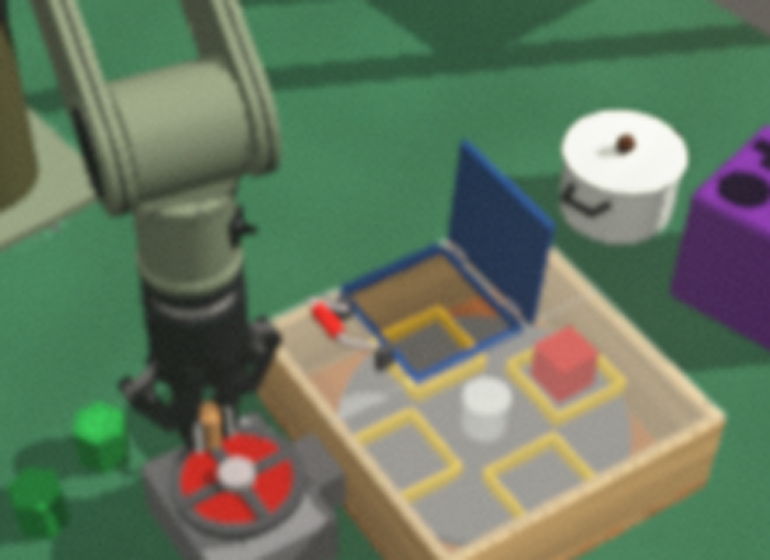

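The red block now stands in the +y pocket at crop (565,362), with an empty pocket under the hatch. Release, then re-measure the hex.

```bash
python3 -m crank '[[-0.3,0,0,0,0],[-0.1,0,0,0,0],[0,0,0,0,0],[0,0,0,0,0],[0,0,0,-0.5,0],[0,0,0,-0.9,0],[0,0,0,-0.9,0],[0,0,0,-0.9,0],[0,0,0,-0.9,0],[0,0,0,-0.9,0]]' >/dev/null
python3 blk.py; python3 go.py 469.4 -237.2 150 0.208
```

```text
top green [411. 235.] [ 467.5 -238.4] [41.  37.4] ang 73.0 ztop 50.8
   hex flat dirs (min width) deg 42.5 37.0 43.3
top green [392. 263.] [ 387.3 -182.9] [12.8 32. ] ang 75.7 ztop 42.3
   hex flat dirs (min width) deg 16.2 13.0 32.0
top green [361. 268.] [373.  -94.7] [37.  21.1] ang 73.2 ztop 42.5
   hex flat dirs (min width) deg 49.5 21.5 37.1
top green [402. 290.] [ 315.1 -211.2] [36.1 40.7] ang 12.4 ztop 66.3
   hex flat dirs (min width) deg 14.0 36.1 42.2
scene green [249. 214.] [369.4 -92.7] [43.7 40.3] ang 23.2 ztop 49.0
   hex flat dirs (min width) deg 52.9 40.4 45.9
scene green [205. 223.] [ 316.9 -210.8] [39.4 42. ] ang 68.8 ztop 55.6
   hex flat dirs (min width) deg 14.5 39.1 45.3
scene green [231. 232.] [ 392.6 -170.7] [39.3 46.7] ang 75.4 ztop 48.4
   hex flat dirs (min width) deg 14.2 39.4 46.7
scene green [225. 263.] [ 471.8 -238.3] [41.6 42.5] ang 14.9 ztop 53.4
   hex flat dirs (min width) deg 43.4 39.9 47.5
t 32.4 pos [467.9 -48.6 251.5] yaw -0.128 w 0.501 F [ 0.  -0.   0.8] q [-0.29 -0.03  1.79  0.    1.37  1.41]
units [0.82 6.22 3.4 ] spin -2.24
```

The target hex at top (411,235) / scene (225,263) hasn't moved, at about (469.6,-238).

```bash
python3 -m crank '[[0.5,0.08,0.622,0,0],[0.5,0.08,0.622,0,0],[0.5,0.08,0.622,0,0],[0.5,0.08,0.622,0,0],[0.5,0.08,0.622,0,0],[0.5,0.08,0.622,0,0],[0.5,0.08,0.622,0,0],[0.5,0.08,0.622,0,0],[0.5,0.08,0.622,0,0],[0.5,0.08,0.622,0,0]]' 45 >/dev/null
python3 -m crank '[[0.5,0,0,0.4,-0.5],[0.5,0,0,0.4,-0.5],[0.5,0,0,0.4,-0.5],[0.5,0,0,0.4,-0.5],[0.5,0,0,0.4,-0.32],[0.5,0,0,0.4,0],[0.5,0,0,0.4,0],[0.5,0,0,0.4,0],[0.5,0,0,0,0],[0.5,0,0,0,0]]' >/dev/null
python3 go.py 469.6 -238 34 0.22
python3 - <<'E'
from h import *
d=snapshot("scene"); crop(d,"x1",170,180,310,310,4)
E
```

```text
t 34.4 pos [ 465.  -235.9  150.9] yaw 0.22 w 0.748 F [-0.2  0.5 -0.2] q [-0.64  0.2   1.77 -0.    1.17  0.72]
units [0.13 0.1  3.9 ] spin -0.0
```

View pics/x1.png

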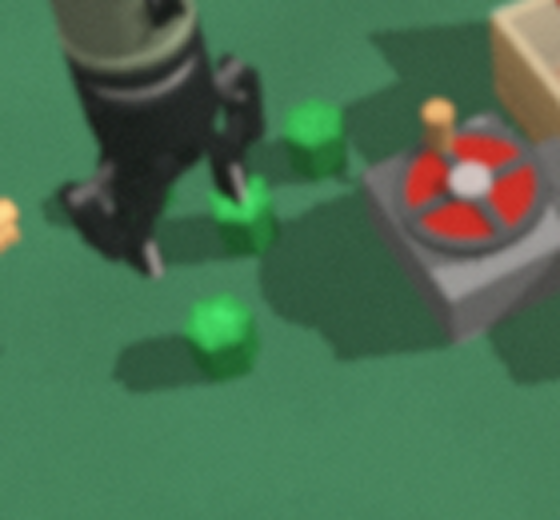

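The gripper is above the target hex at crop (222,335), clear of the others. Down and grip.

```bash
python3 -m crank '[[0.5,0.13,0.1,0,0],[0.5,0,0,0.43,0],[0.5,0,0,0.43,0],[0.5,0,0,0.43,0],[0.5,0,0,0.43,0],[0.5,0,0,0.43,0],[0.5,0,0,0.43,0],[0.5,0,0,0.43,0],[0.5,0,0,0.43,0],[0.5,0,0,0.43,0]]' 45 >/dev/null; python3 go.py 469.6 -238 34 0.22
python3 -m crank '[[0.5,0,0,0,0],[0.5,0,0,0,0],[-1,0,0,0,0],[-1,0,0,0,0],[-1,0,0,0,0],[-1,0,0,0,0],[-1,0,0,0,0],[-1,0,0,0,0],[-1,0,0,0,0],[-1,0,0,0,0]]' 45 >/dev/null; python3 go.py
python3 -m crank '[[-1,0,0,-0.3,0],[-1,0,0,-0.6,0],[-1,0,0,-0.7,0],[-1,0,0,-0.7,0],[-1,0,0,-0.7,0],[-1,0,0,-0.7,0],[-1,0,0,-0.7,0],[-1,0,0,-0.7,0],[-1,0,0,-0.7,0],[-1,0,0,-0.3,0]]' 45 >/dev/null; python3 go.py 480.5 172.1 220 -0.129
```

```text
t 35.45 pos [ 469.6 -238.1   34.1] yaw 0.22 w 0.751 F [0.1 0.6 0.4] q [-0.63  0.39  1.82 -0.    0.94  0.72]
units [ 0. -0.  0.] spin -0.0
t 36.45 pos [ 470.5 -238.7   36.2] yaw 0.22 w 0.459 F [ 0.4 -0.1  7.2] q [-0.63  0.39  1.81  0.    0.94  0.72]
t 37.45 pos [ 470.1 -238.4  220.3] yaw 0.22 w 0.458 F [ 0.  -0.7 -0.2] q [-0.63  0.13  1.69 -0.    1.31  0.72]
units [ 3.320e+00 -1.328e+01 -1.000e-02] spin 2.33
```

```bash
python3 -m crank '[[-1,0.166,-0.664,0,0],[-1,0.166,-0.664,0,0],[-1,0.166,-0.664,0,0],[-1,0.166,-0.664,0,0],[-1,0.166,-0.664,0,0],[-1,0.166,-0.664,0,0],[-1,0.166,-0.664,0,0],[-1,0.166,-0.664,0,0],[-1,0.166,-0.664,0,0],[-1,0.166,-0.664,0,0]]' 45 >/dev/null
python3 -m crank '[[-1,0.166,-0.664,0,0],[-1,0.166,-0.664,0,0],[-1,0.166,-0.664,0,0],[-1,0.166,-0.664,0,0],[-1,0.166,-0.664,0,0],[-1,0.166,-0.664,0,0],[-1,0.166,-0.664,0,0],[-1,0.166,-0.664,0,0],[-1,0.166,-0.664,0,0],[-1,0.166,-0.664,0,0]]' 45 >/dev/null
python3 -m crank '[[-1,0,0,0,-0.813],[-1,0,0,0,-0.813],[-1,0,0,0,-0.813],[-1,0,0,0,-0.813],[-1,0,0,0,-0.813],[-1,0,0,0,-0.813],[-1,0,0,0,-0.813],[-1,0,0,0,-0.813],[-1,0,0,0,-0.813],[-1,0,0,0,-0.813]]' 45 >/dev/null; python3 go.py 480.5 172.1 70 1.44
python3 - <<'E'
from h import *
d=snapshot("scene"); crop(d,"p3",260,90,440,250,4)
E
```

```text
t 40.45 pos [479.  172.3 217.1] yaw 1.444 w 0.459 F [-0.4  0.1 -0.2] q [ 0.18  0.1   1.74 -0.    1.31  0.3 ]
units [0.   0.06 4.9 ] spin 0.03
```

View pics/p3.png

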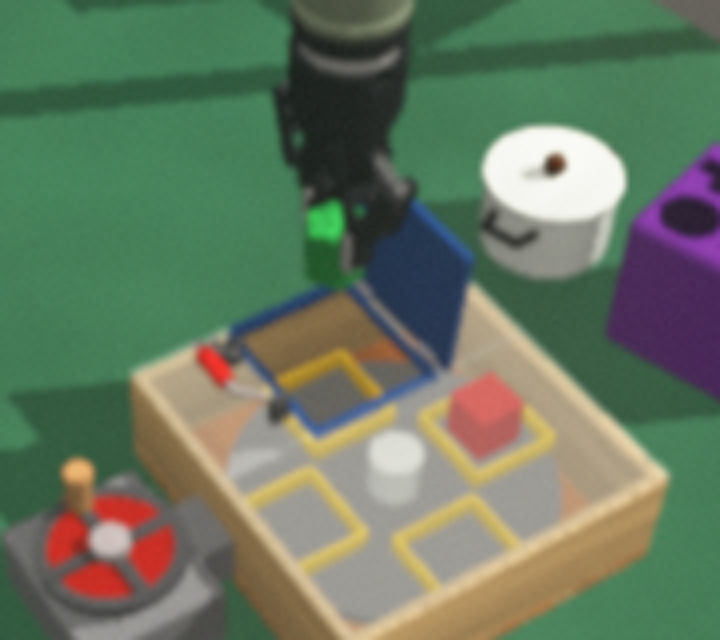

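The hex is held at crop (325,240) above the hatch, with an empty pocket below. Lower and release.

```bash
python3 -m crank '[[-1,0,0.04,0.4,0],[-1,0,0,0.45,0],[-1,0,0,0.45,0],[-1,0,0,0.45,0],[-1,0,0,0.45,0],[-1,0,0,0.45,0],[-1,0,0,0.45,0],[-1,0,0,0.45,0],[-1,0,0,0.45,0],[-1,0,0,0.4,0]]' 45 >/dev/null; python3 go.py 480.5 172.1 70 1.44
python3 -m crank '[[-1,0,0,0.3,0],[-1,0,0,0.2,0],[-1,0,0,0,0],[-1,0,0,0,0],[0.1,0,0,0,0],[0.3,0,0,0,0],[0.3,0,0,0,0],[0.3,0,0,0,0],[0.3,0,0,-0.3,0],[0.3,0,0,-0.6,0]]' 45 >/dev/null; python3 go.py 
python3 -m crank '[[0.3,0,0,-0.9,0],[0.3,0,0,-0.9,0],[0.3,0,0,-0.9,0],[0.3,0,0,-0.9,0],[0.3,0,0,-0.9,0],[0.3,-0.8,0.1,0,0],[0.3,-0.8,0.1,0,0],[0.3,-0.8,0.1,0,0],[0.3,-0.8,0.1,0,0],[0.3,-0.8,0.1,0,0]]' 45 >/dev/null; python3 go.py 465.0 -47.8 150 -0.129
python3 - <<'E'
from h import *
d=snapshot("scene"); crop(d,"p4",260,90,440,250,4)
E
```

```text
t 41.5 pos [481.  172.3  85. ] yaw 1.439 w 0.454 F [ 0.1 -0.5 -0.7] q [ 0.17  0.28  1.84 -0.    1.03  0.31]
units [-0.01 -0.02  0.5 ] spin -0.01
t 42.5 pos [479.8 172.1  97.5] yaw 1.439 w 0.649 F [0.2 0.6 0.5] q [0.17 0.26 1.83 0.   1.06 0.31]
t 43.5 pos [480.2  50.5 234. ] yaw 1.44 w 0.65 F [0.2 0.2 0.3] q [-0.07  0.02  1.78  0.    1.34  0.06]
units [-3.32 -0.08  2.8 ] spin 10.46
```

View pics/p4.png

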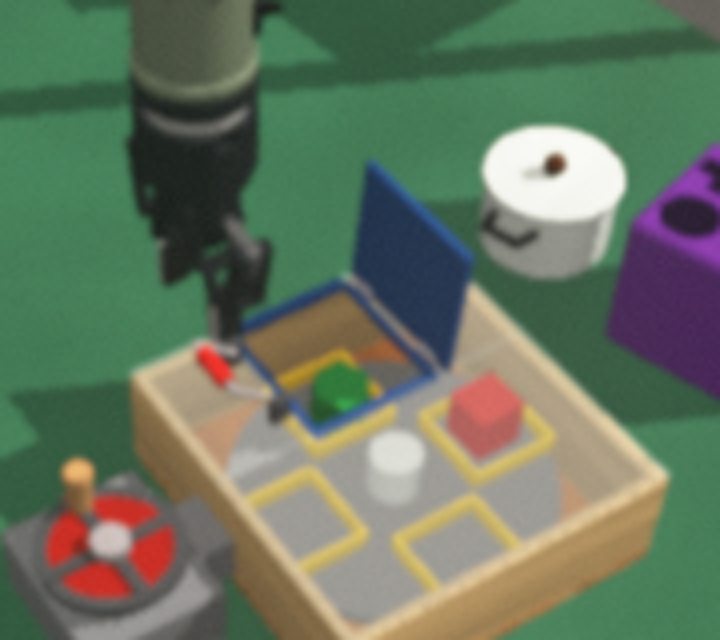

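The hex is in its pocket at crop (342,388). Now two more turns to bring the next, empty pocket under the hatch.

```bash
python3 -m crank '[[0,-0.332,-0.008,0,0],[0,-0.332,-0.008,0,0],[0,-0.332,-0.008,0,0],[0,-0.332,-0.008,0,0],[0,-0.332,-0.008,0,0],[0,-0.332,-0.008,0,0],[0,-0.332,-0.008,0,0],[0,-0.332,-0.008,0,0],[0,-0.332,-0.008,0,0],[0,-0.332,-0.008,0,0]]' 30 >/dev/null
python3 -m crank '[[0,0,0,0.22,0.95],[0,0,0,0.22,0.95],[0,0,0,0.22,0.95],[0,0,0,0.22,0.95],[0,0,0,0.22,0.95],[0,0,0,0.22,0.95],[0,0,0,0.22,0.95],[0,0,0,0.22,0.95],[0,0,0,0.22,0.95],[0,0,0,0.22,0.95]]' >/dev/null
python3 -m crank '[[0,0,0,0,0.95],[0,0,0,0,0],[0,0,0,0,0],[0,0,0,0,0],[0,0,0,0,0],[0,0,0,0,0],[0,0,0,0,0],[0,0,0,0,0],[0,0,0,0,0],[0,0,0,0,0]]' >/dev/null
python3 go.py 465 -47.8 99 -0.129
```

```text
t 46.55 pos [464.8 -47.  167.2] yaw -0.128 w 0.5 F [-0.4 -0.2 -0.2] q [-0.29  0.07  1.88  0.    1.19  1.41]
units [0.01 0.03 2.27] spin 0.01
```

```bash
python3 -m crank '[[0,0.01,0.03,0.45,0],[0,0,0,0.45,0],[0,0,0,0.45,0],[0,0,0,0.45,0],[0,0,0,0.45,0],[-1,0,0,0,0],[-1,0,0,0,0],[-1,0,0,0,0],[-1,0,0,0,0],[-1,0,0,0,0]]' 30 >/dev/null
python3 go.py
python3 -m crank '[[-1,0.069,-0.433,0.08,0],[-1,0.199,-0.390,0,0],[-1,0.310,-0.310,0,0],[-1,0.390,-0.199,0,0],[-1,0.433,-0.069,0,0],[-1,0.433,0.069,0,0],[-1,0.390,0.199,0,0],[-1,0.310,0.310,0,0],[-1,0.199,0.390,0,0],[-1,0.069,0.433,0,0]]'|grep -E "pos|force"
python3 -m crank '[[-1,-0.069,0.433,0,0],[-1,-0.199,0.390,0,0],[-1,-0.310,0.310,0,0],[-1,-0.390,0.199,0,0],[-1,-0.433,0.069,0,0],[-1,-0.433,-0.069,0,0],[-1,-0.390,-0.199,0,0],[-1,-0.310,-0.310,0,0],[-1,-0.199,-0.390,0,0],[-1,-0.069,-0.433,0,0]]'|grep -E "pos|force"
python3 -m crank '[[-1,0.069,-0.433,0,0],[-1,0.199,-0.390,0,0],[-1,0.310,-0.310,0,0],[-1,0.390,-0.199,0,0],[-1,0.433,-0.069,0,0],[-1,0.433,0.069,0,0],[-1,0.390,0.199,0,0],[-1,0.310,0.310,0,0],[-1,0.199,0.390,0,0],[-1,0.069,0.433,0,0]]'|grep -E "pos|force"
python3 -m crank '[[-1,-0.069,0.433,0,0],[-1,-0.199,0.390,0,0],[-1,-0.310,0.310,0,0],[-1,-0.390,0.199,0,0],[-1,-0.433,0.069,0,0],[-1,-0.433,-0.069,0,0],[-1,-0.390,-0.199,0,0],[-1,-0.310,-0.310,0,0],[-1,-0.199,-0.390,0,0],[-1,-0.069,-0.433,0,0]]'|grep -E "pos|force"
python3 -m crank '[[-1,0,0,0,0],[-1,0,0,0,0],[-1,0,0,0,0],[-1,0,0,0,0],[-1,0,0,0,0],[-1,0,0,0,0],[-1,0,0,0,0],[-1,0,0,0,0],[-1,0,0,0,0],[-1,0,0,0,0]]'|grep -E "force"
python3 go.py 465.0 -47.8 99 -0.129; python3 pk.py
python3 - <<'E'
from h import *
d=snapshot("scene"); crop(d,"t3",220,90,440,250,3.5)
E
```

```text
t 47.55 pos [464.4 -47.8  99.3] yaw -0.128 w 0.221 F [ 0.2  0.5 -7.8] q [-0.29  0.17  1.93 -0.    1.04  1.41]
ee_pos: [547.9, -59.2, 99.0]
force: [-12.1, 3.1, 15.0]
ee_pos: [464.3, -48.5, 99.1]
force: [-3.7, -1.8, 11.1]
ee_pos: [547.9, -58.6, 99.0]
force: [-9.2, 3.6, 15.3]
ee_pos: [464.3, -48.5, 99.0]
force: [-3.3, -1.3, 11.0]
force: [-6.7, 1.3, 13.7]
t 52.55 pos [464.5 -47.4  99. ] yaw -0.128 w 0.224 F [-6.7  1.3 13.7] q [-0.29  0.17  1.93  0.    1.04  1.41]
units [0.02 0.01 0.  ] spin 0.01
top [479.7 171.8] [80.1 80.8] ang -6.98
top [574.8 245.4] [77.2 77.7] ang -7.77
top [648.3 150.4] [76.9 78.5] ang -7.5
scene [465.2 183.9] [71. 66.] ang -14.57
scene [515.9 163.9] [77.1 19.6] ang -9.16
scene [559.1  85.6] [57. 82.] ang -7.54
scene [580.6 243.4] [83.4 78.2] ang -7.97
scene [631.5 120.1] [27.7 58.8] ang -37.3
```

View pics/t3.png

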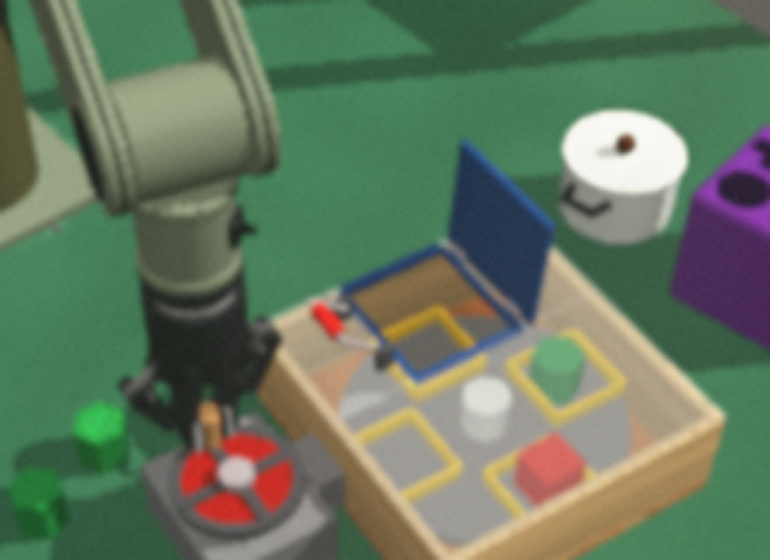

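The empty pocket is under the hatch; the hex (+y) and red (+x) blocks each sit in their own pocket. Release and measure the lid, bail and pot.

```bash
python3 -m crank '[[-0.3,0,0,0,0],[-0.1,0,0,0,0],[0,0,0,0,0],[0,0,0,0,0],[0,0,0,-0.5,0],[0,0,0,-0.9,0],[0,0,0,-0.9,0],[0,0,0,-0.9,0],[0,0,0,-0.9,0],[0,0,0,-0.9,0]]' >/dev/null
cat > lid.py <<'E'
from h import *
O=np.array([564.8,161.2]); c,s=np.cos(-.129),np.sin(-.129); R=np.array([[c,-s],[s,c]])
def tocase(P): P=np.array(P,float).copy(); P[...,:2]=(P[...,:2]-O)@R; return P
def toworld(x,y,z): return np.array([*(R@[x,y]+O),z])
if __name__=="__main__":
  for n in("top","scene"):
    d=snapshot(n); C=cloud(d); h=cv2.cvtColor(d["img"],cv2.COLOR_BGR2HSV).astype(int)
    m=(h[...,0]>100)&(h[...,0]<125)&(h[...,1]>100)&(d["range_z"]>0)
    P=tocase(C); b=m&(P[...,2]>97)&(np.abs(P[...,0]+85)<90)&(np.abs(P[...,1])<150)
    Q=P[b]; print(n,"lid",len(Q)); 
    if len(Q):
      t=Q[Q[:,2]>np.percentile(Q[:,2],95)-4]; print(" zmax",np.percentile(Q[:,2],[95,99]).round(1),"top",t.mean(0).round(1),"x",np.percentile(Q[:,0],[2,98]).round(1))
      l=Q[Q[:,2]<115]; print(" low",l.mean(0).round(1) if len(l) else None, "fit dy/dz",np.polyfit(Q[:,2]-94,Q[:,1],1).round(3))
    m=(mask(d,"red")>0)&(P[...,2]>96)&(np.abs(P[...,0]+85)<60)&(P[...,1]<60)&(P[...,1]>-130)&(P[...,2]<175)
    Q=P[m]; print(" bead",len(Q),Q.mean(0).round(1) if len(Q) else None,np.argwhere(m).mean(0)[::-1].round(1) if len(Q) else None)
    if n=="top": uv=np.argwhere(m).mean(0)[::-1];dt=d
    elif len(Q): print("bead tri",tocase(tri(dt,uv,d,np.argwhere(m).mean(0)[::-1])[0]).round(1))
    w=(h[...,1]<50)&(h[...,2]>140)&(C[...,2]>70)&(C[...,2]<130)&(C[...,1]>250)&(C[...,1]<500)&(C[...,0]<560)
    Q=C[w]; print(" pot",len(Q), Q.mean(0).round(1), Q.max(0).round(0), Q.min(0).round(0), tocase(Q.mean(0)).round())
E
python3 lid.py; python3 go.py
```

```text
top lid 585
 zmax [207.2 208.8] top [-86.6  67.3 205.9] x [-144.7  -28.4]
 low [-87.6  17.2 101.9] fit dy/dz [ 0.31  35.704]
 bead 52 [ -84.2 -101.1  144. ] [302.2 226.8]
 pot 741 [427.7 456.6  72.9] [553. 500.  98.] [370. 297.  70.] [-174.  275.   73.]
scene lid 802
 zmax [204.5 206.9] top [-78.3  67.7 204.2] x [-137.2  -24.3]
 low [-82.8  55.6 108.8] fit dy/dz [ 0.102 56.494]
 bead 33 [ -79.9 -102.1  143.3] [313.2 181. ]
bead tri [ -83.3 -100.5  139.1]
 pot 388 [437.5 446.2  74.1] [559. 500.  98.] [372. 259.  70.] [-163.  266.   74.]
t 53.8 pos [467.7 -48.7 251.5] yaw -0.128 w 0.5 F [ 1.  -0.6  0.6] q [-0.29 -0.03  1.79  0.    1.37  1.41]
```

```bash
python3 -m crank '[[-1,0,0,-0.3,-0.95],[-1,0,0,-0.3,-0.95],[-1,0,0,-0.3,-0.95],[-1,0,0,-0.3,-0.95],[-1,0,0,-0.3,-0.95],[-1,0,0,-0.1,-0.95],[-1,0,0,0,-0.95],[-1,0,0,0,-0.95],[-1,0,0,0,-0.95],[-1,0,0,0,-0.95]]' 40 >/dev/null
python3 - <<'E'
from lid import *
print(toworld(-85,120,290),toworld(-85,-45,150))
E
python3 go.py 498.6 291.2 290 1.442
```

```text
[495.9433642  291.13753771 290.        ] [474.71734905 127.50851742 150.        ]
t 54.8 pos [464.5 -47.8 293.7] yaw 1.303 w 0.002 F [ 0.2  0.1 -0. ] q [-0.29 -0.06  1.74  0.    1.47 -0.02]
units [11.2  -1.9   0.13] spin -0.93
```

```bash
python3 -m crank '[[-1,0,0,0,-0.93],[-1,0.81,-0.03,0,0],[-1,0.81,-0.03,0,0],[-1,0.81,-0.03,0,0],[-1,0.81,-0.03,0,0],[-1,0.81,-0.03,0,0],[-1,0.81,-0.03,0,0],[-1,0.81,-0.03,0,0],[-1,0.81,-0.03,0,0],[-1,0.81,-0.03,0,0]]' 40 >/dev/null
python3 -m crank '[[-1,0.81,-0.03,0,0],[-1,0.81,-0.03,0,0],[-1,0.81,-0.03,0,0],[-1,0.81,-0.03,0,0],[-1,0.81,-0.03,0,0],[-1,0,0,0,0],[-1,0,0,0,0],[-1,0,0,0,0],[-1,0,0,0,0],[-1,0,0,0,0]]' 40 >/dev/null
python3 go.py 496 291.1 200 1.442
python3 - <<'E'
from h import *
from lid import tocase
print(tocase(manip.state()["ee_pos"]))
d=snapshot("scene"); crop(d,"l1",260,50,460,220,3.8)
E
```

```text
t 56.8 pos [498.3 290.1 295.3] yaw 1.435 w -0.002 F [-0.3 -0.7  0.3] q [ 0.38  0.18  1.48 -0.    1.48  0.51]
units [ 0.02 -0.08  3.18] spin -0.05
[-82.57023614 119.24055713 295.30808912]
```

View pics/l1.png

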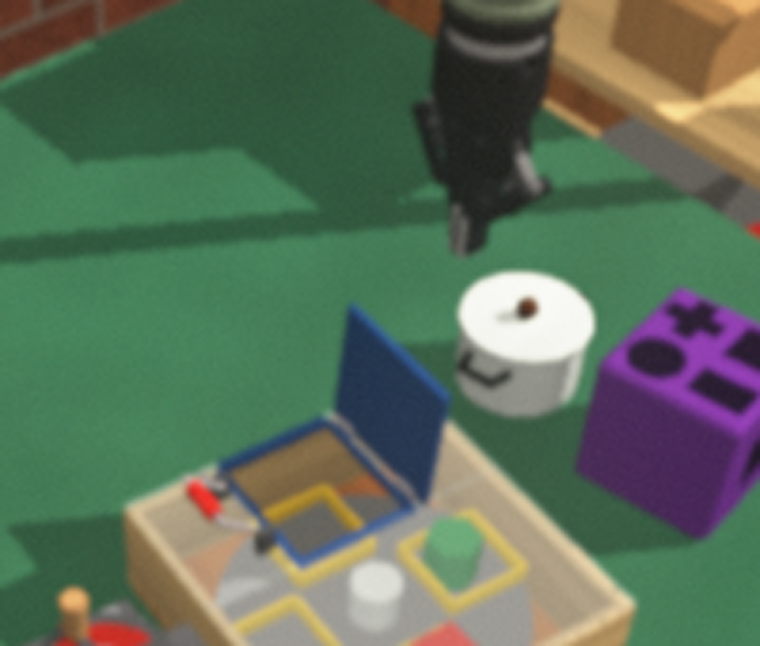

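```bash
python3 - <<'E'
import numpy as np
f=np.linspace(1.67,-0.03,19); y=57-100*np.cos(f)+8*np.sin(f)+11; z=94+100*np.sin(f)+8*np.cos(f)+19
for i in range(18): print(round(f[i+1],2),"tx %.2f tz %.2f"%((y[i+1]-y[i])/30,-(z[i+1]-z[i])/30), y[i+1].round(),z[i+1].round())
E
python3 -m crank '[[-1,0,-0.06,0.4,0],[-1,0,0,0.4,0],[-1,0,0,0.4,0],[-1,0,0,0.4,0],[-1,0,0,0.4,0],[-1,0,0,0.4,0],[-1,0,0,0.37,0],[-1,0,0,0,0],[-1,0,0,0,0],[-1,0,0,0,0]]' 40|grep pos; python3 go.py
```

```text
1.58 tx -0.31 tz -0.04 76.0 213.0
1.48 tx -0.32 tz -0.01 67.0 213.0
1.39 tx -0.32 tz 0.02 58.0 213.0
1.29 tx -0.31 tz 0.05 48.0 211.0
1.2 tx -0.31 tz 0.08 39.0 209.0
1.1 tx -0.30 tz 0.11 30.0 206.0
1.01 tx -0.29 tz 0.13 21.0 202.0
0.91 tx -0.27 tz 0.16 13.0 197.0
0.82 tx -0.26 tz 0.18 6.0 192.0
0.73 tx -0.24 tz 0.21 -2.0 185.0
0.63 tx -0.22 tz 0.23 -8.0 178.0
0.54 tx -0.19 tz 0.25 -14.0 171.0
0.44 tx -0.17 tz 0.27 -19.0 163.0
0.35 tx -0.14 tz 0.28 -23.0 155.0
0.25 tx -0.12 tz 0.29 -27.0 146.0
0.16 tx -0.09 tz 0.30 -29.0 137.0
0.06 tx -0.06 tz 0.31 -31.0 127.0
-0.03 tx -0.03 tz 0.31 -32.0 118.0
ee_pos: [496.9, 291.3, 213.0]
t 57.85 pos [496.9 291.3 213. ] yaw 1.436 w 0.001 F [-0.5 -0.3  1.1] q [ 0.38  0.24  1.58 -0.    1.32  0.51]
```

```bash
python3 -m crank '[[-1,-0.28,0,0,0],[-1,-0.28,0,0,0],[-1,-0.28,0,0,0],[-1,-0.28,0,0,0],[-1,-0.31,0,-0.04,0],[-1,-0.32,0,-0.01,0],[-1,-0.32,0,0.02,0],[-1,-0.31,0,0.05,0],[-1,-0.31,0,0.08,0],[-1,-0.30,0,0.11,0]]' 40|grep -E "pos|force"; python3 - <<'E'
from h import *
from lid import tocase
print(tocase(manip.state()["ee_pos"]))
d=snapshot("scene"); crop(d,"l2",260,50,460,220,3.8)
E
```

```text
ee_pos: [484.5, 201.4, 206.1]
force: [0.3, 0.9, 1.1]
[-84.81716397  29.52771    206.06567069]
```

View pics/l2.png

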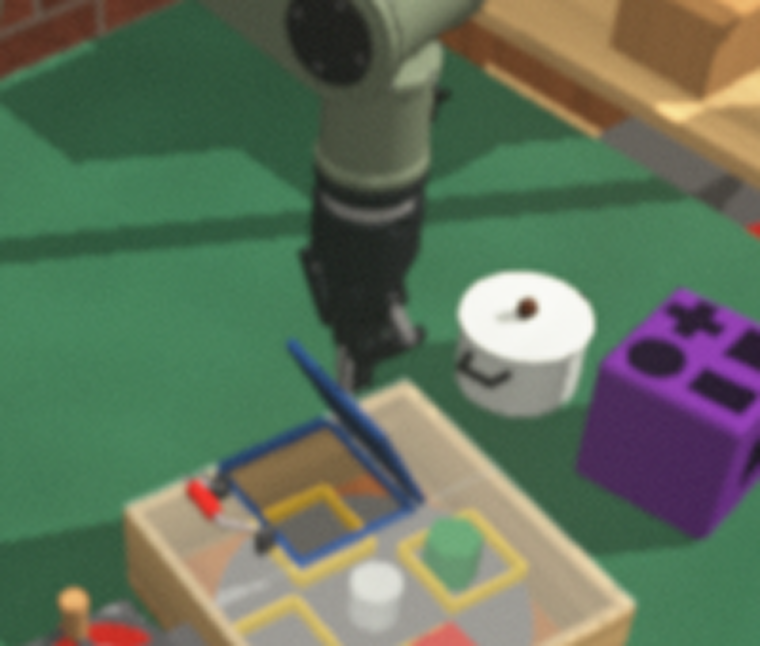

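The lid is following down (edge at crop (330,385), fingers behind it). Continue along the arc.

```bash
python3 -m crank '[[-1,-0.29,0,0.13,0],[-1,-0.27,0,0.16,0],[-1,-0.26,0,0.18,0],[-1,-0.24,0,0.21,0],[-1,-0.22,0,0.23,0],[-1,-0.19,0,0.25,0],[-1,-0.17,0,0.27,0],[-1,-0.14,0,0.28,0],[-1,-0.12,0,0.29,0],[-1,-0.09,0,0.30,0]]' 40|grep -E "pos|force"; python3 -m crank '[[-1,-0.06,0,0.3,0],[-1,-0.03,0,0.25,0],[-1,0,0,0.06,0],[-1,0,0,0,0],[-1,0,0,0,0],[-1,0,0,0,0],[-1,0,0,0,0],[-1,0,0,0,0],[-1,0,0,0,0],[-1,0,0,0,0]]' 40|grep -E "pos|force"; python3 - <<'E'
from h import *
from lid import tocase
print(tocase(manip.state()["ee_pos"]))
d=snapshot("scene"); crop(d,"l3",260,50,460,220,3.8)
E
```

```text
ee_pos: [476.2, 142.7, 136.0]
force: [0.7, 0.1, 0.6]
ee_pos: [475.9, 140.4, 120.8]
force: [-8.1, -1.8, 17.1]
[-85.49887399 -32.07379266 120.75274458]
```

View pics/l3.png

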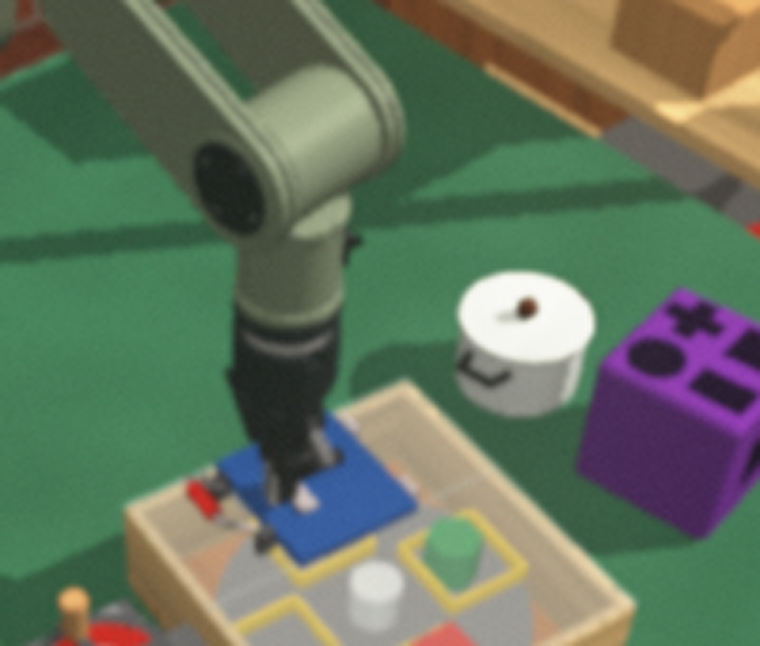

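The lid is flat: tips stop at 102 mm = deck + 8, at 17 N. Now lift and go round behind the bail bead.

```bash
python3 -m crank '[[-1,0,0,-0.5,0],[-1,0,0,-0.9,0],[-1,0,0,-0.9,0],[-1,0,0,-0.9,0],[-1,-0.4,0,0,0],[-1,-0.7,0,0,0],[-1,-0.7,0,0,0],[-1,-0.7,0,0,0],[-1,-0.7,0,0,0],[-1,-0.6,0,0,0]]' 40|grep -E "pos|force"; python3 lid.py; python3 - <<'E'
from h import *
from lid import *
print(tocase(manip.state()["ee_pos"]),toworld(-84.5,-145,150))
d=snapshot("scene"); crop(d,"b1",260,70,440,240,3.5)
E
```

```text
ee_pos: [459.4, 26.3, 212.9]
force: [0.2, -0.2, 1.0]
top lid 1649
 zmax [106.  107.4] top [-87.    2.1 103.9] x [-144.1  -27.3]
 low [-86.5   1.6 102.2] fit dy/dz [0.111 0.685]
 bead 44 [ -87.  -101.4  144. ] [302.2 227.9]
 pot 774 [427.  455.2  72.9] [554. 500.  98.] [368. 258.  70.] [-174.  274.   73.]
scene lid 1013
 zmax [105.2 106.4] top [-79.6   1.2 103.1] x [-139.3  -23.1]
 low [-7.890e+01 -1.000e-01  1.018e+02] fit dy/dz [ 0.118 -1.185]
 bead 33 [ -79.9 -102.1  143.2] [313.2 181. ]
bead tri [ -85.5 -100.1  136.8]
 pot 401 [436.2 438.5  75.2] [559. 500.  99.] [373. 251.  70.] [-163.  258.   75.]
[ -86.9498021  -147.93408556  213.00634422] [462.34894296  28.27509296 150.        ]
```

View pics/b1.png

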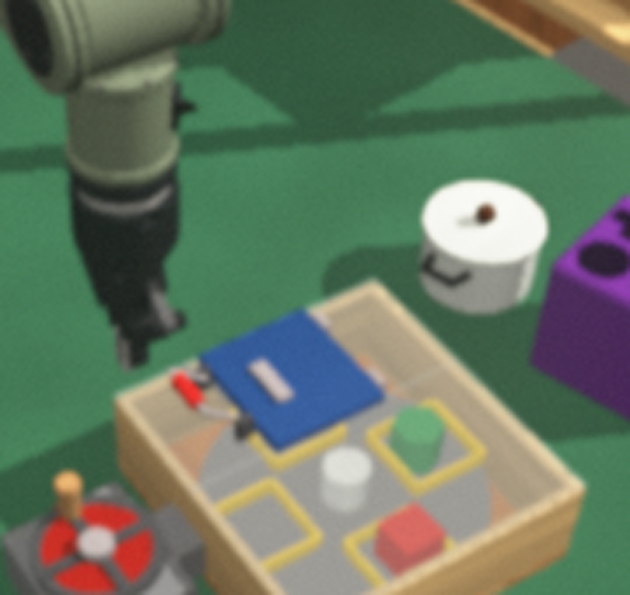

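The lid is flat over the hatch with the strike plate at crop (270,380); the bead is at (187,388). Descend beside the bead and push it over.

```bash
python3 -m crank '[[-1,0,0.06,0.4,0],[-1,0,0,0.5,0],[-1,0,0,0.5,0],[-1,0,0,0.5,0],[-1,0,0,0.17,0],[-1,0,0,0,0],[-1,0.25,0,0,0],[-1,0.25,0,0,0],[-1,0.25,0,0,0],[-1,0.25,0,0,0]]' 40|grep -E "pos|force"; python3 - <<'E'
from h import *
from lid import *
print(tocase(manip.state()["ee_pos"]))
E
```

```text
ee_pos: [467.0, 55.0, 153.7]
force: [-6.8, -20.6, 13.3]
[ -83.36779414 -117.90738847  153.72778235]
```

```bash
python3 - <<'E'
from h import *
from lid import *
d=snapshot("scene"); crop(d,"b2",280,120,360,230,5)
d=snapshot("top"); crop(d,"b2t",260,180,370,270,6)
E
```

```text
(no output)
```

View pics/b2.png

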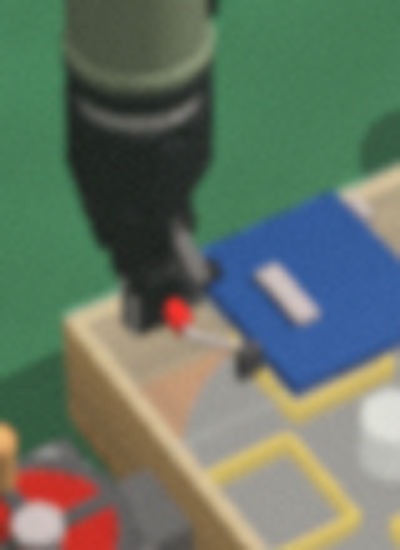

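View pics/b2t.png

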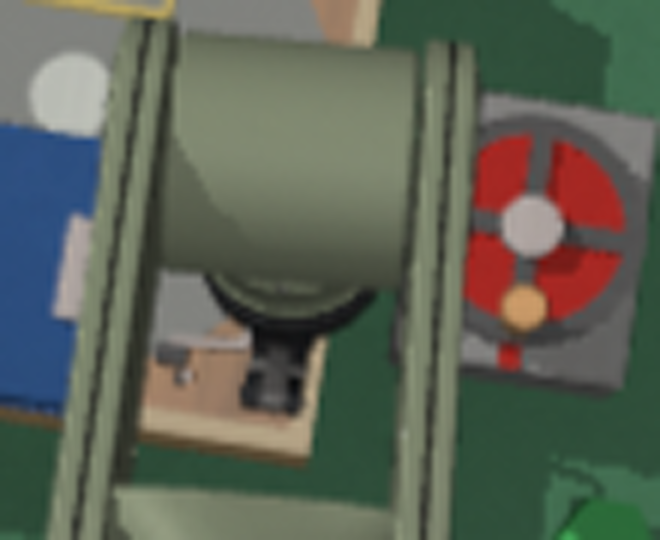

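The finger only touches the bead, but the force runs along the wire's radius, so a purely horizontal push jams. I'll back off slightly and follow the bead's arc (up and over).

```bash
python3 - <<'E'
import numpy as np
a=np.radians(np.linspace(40,130,13)); y=-68-44*np.cos(a); z=110+44*np.sin(a)
for i in range(12): print(round(np.degrees(a[i+1])),"tx %.2f tz %.2f"%((y[i+1]-y[i])/30,-(z[i+1]-z[i])/30), (y[i+1]-18).round(),(z[i+1]+11).round())
E
python3 -m crank '[[-1,-0.2,0,0.07,0],[-1,0,0,0,0],[-1,0.1,0,0,0],[-1,0.14,0,-0.14,0],[-1,0.15,0,-0.13,0],[-1,0.16,0,-0.11,0],[-1,0,0,0,0],[-1,0,0,0,0],[-1,0,0,0,0],[-1,0,0,0,0]]' 40|grep -E "pos|force"; python3 lid.py | grep bead; python3 - <<'E'
from h import *
from lid import *
print(tocase(manip.state()["ee_pos"]))
d=snapshot("scene"); crop(d,"b3",280,120,360,230,5)
E
```

```text
48 tx 0.13 tz -0.14 -116.0 153.0
55 tx 0.15 tz -0.12 -111.0 157.0
63 tx 0.16 tz -0.10 -106.0 160.0
70 tx 0.18 tz -0.08 -101.0 162.0
78 tx 0.18 tz -0.05 -96.0 164.0
85 tx 0.19 tz -0.03 -90.0 165.0
92 tx 0.19 tz -0.00 -84.0 165.0
100 tx 0.19 tz 0.02 -78.0 164.0
108 tx 0.19 tz 0.05 -73.0 163.0
115 tx 0.18 tz 0.07 -67.0 161.0
123 tx 0.17 tz 0.09 -62.0 158.0
130 tx 0.15 tz 0.11 -58.0 155.0
ee_pos: [468.3, 67.0, 161.9]
force: [0.7, -3.3, 1.3]
 bead 0 None None
 bead 19 [-75.6 -87.7 151.2] [318.5 178. ]
[ -83.66585436 -105.7986348   161.84882195]lid.py:16: RuntimeWarning: Mean of empty slice.
  if n=="top": uv=np.argwhere(m).mean(0)[::-1];dt=d
  ret = um.true_divide(
Traceback (most recent call last):
  File "lid.py", line 17, in <module>
    elif len(Q): print("bead tri",tocase(tri(dt,uv,d,np.argwhere(m).mean(0)[::-1])[0]).round(1))
                                         ~~~^^^^^^^^^^^^^^^^^^^^^^^^^^^^^^^^^^^^^^
  File "h.py", line 14, in tri
    a,r=ray(d1,*p1); b,s=ray(d2,*p2); A=np.stack([r,-s],1); t=np.linalg.lstsq(A,b-a,rcond=None)[0]
                                                              ~~~~~~~~~~~~~~~^^^^^^^^^^^^^^^^^^
numpy.linalg.LinAlgError: SVD did not converge in Linear Least Squares
```

View pics/b3.png

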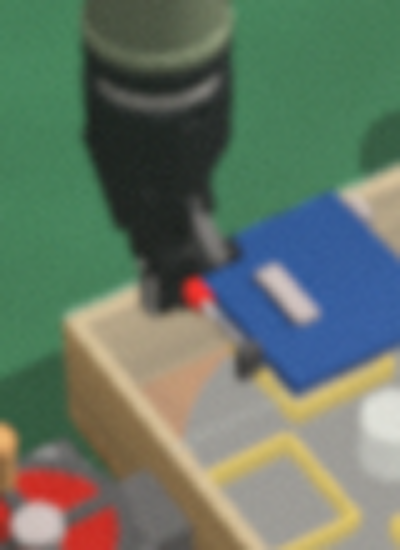

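The bead rose and moved (crop (198,292)), the force now about 3 N. Carry on over.

```bash
python3 -m crank '[[-1,0.18,0,-0.07,0],[-1,0.18,0,-0.04,0],[-1,0.19,0,-0.02,0],[-1,0.19,0,0,0],[-1,0.19,0,0.02,0],[-1,0.19,0,0.04,0],[-1,0.18,0,0.06,0],[-1,0.17,0,0.06,0],[-1,0,0,0,0],[-1,0,0,0,0]]' 40|grep -E "pos|force"; python3 - <<'E'
from h import *
from lid import *
print(tocase(manip.state()["ee_pos"]))
d=snapshot("scene"); crop(d,"b4",280,120,360,230,5)
E
```

```text
ee_pos: [473.7, 111.1, 160.1]
force: [0.3, 0.6, 0.5]
[-83.90420027 -61.39506309 160.09349558]
```

View pics/b4.png

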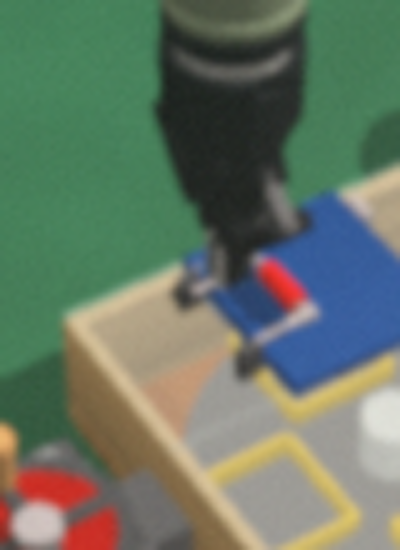

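The bail has snapped over onto the strike plate (bead at crop (280,283)). Retreat straight up and check everything.

```bash
python3 -m crank '[[-1,0,0,-0.4,0],[-1,0,0,-0.8,0],[-1,0,0,-0.8,0],[-1,0,0,-0.8,0],[-1,0,0,-0.8,0],[-1,0,0,-0.4,0],[-1,-0.8,0,0,0],[-1,-0.8,0,0,0],[-1,-0.8,0,0,0],[-1,-0.8,0,0,0]]' 40|grep -E "pos|force"
python3 -m crank '[[-1,-0.8,0,0,0],[-1,-0.8,0,0,0],[-1,-0.8,0,0,0],[-1,-0.8,0,0,0],[-1,-0.8,0,0,0],[-1,-0.8,0,0,0],[-1,-0.8,0,0,0],[-1,-0.4,0,0,0],[-1,0,0,0,0],[-1,0,0,0,0]]' 40|grep -E "pos|force"
python3 lid.py; python3 pk.py; python3 - <<'E'
from h import *
from lid import *
d=snapshot("scene"); crop(d,"f",170,70,450,300,2.8)
C=tocase(cloud(d)); k=(C[...,2]>108)&(C[...,2]<122)&(np.hypot(C[...,0]+30,C[...,1]+220)<65); print("knob",C[k].mean(0))
d=snapshot("top"); crop(d,"ft",205,130,415,300,3.6)
C=tocase(cloud(d)); k=(C[...,2]>108)&(C[...,2]<122)&(np.hypot(C[...,0]+30,C[...,1]+220)<65); print("knob",C[k].mean(0))
E
```

```text
ee_pos: [460.5, 15.0, 280.4]
force: [-0.2, 0.2, -0.3]
ee_pos: [436.7, -162.0, 280.2]
force: [-0.1, 0.0, -0.3]
top lid 1587
 zmax [106.1 108. ] top [-88.1   3.4 104.1] x [-144.6  -27.3]
 low [-86.7   3.4 102.2] fit dy/dz [-0.299  5.892]
 bead 54 [-85.3 -24.2 118.7] [273.7 224. ]
 pot 753 [427.1 455.   72.9] [553. 500. 100.] [368. 258.  70.] [-174.  274.   73.]
scene lid 918
 zmax [104.9 106. ] top [-77.7   3.  102.8] x [-139.2  -23.4]
 low [-77.    3.  101.8] fit dy/dz [-0.423  6.271]
 bead 33 [-81.  -25.  117.6] [335.8 176.5]
bead tri [-84.4 -23.2 113.4]
 pot 439 [438.2 439.1  75.2] [558. 500. 100.] [372. 251.  70.] [-161.  259.   75.]
top [574.8 245.4] [77.2 77.7] ang -7.77
top [572.   73.7] [77.3 40.9] ang -9.78
top [669.2 147.4] [77.3 38.8] ang -4.97
scene [516.8 164.5] [75.6 17.9] ang -9.16
scene [559.1  85. ] [58.5 82. ] ang -8.13
scene [580.6 243.4] [83.4 78.2] ang -7.97
scene [631.5 120.1] [27.7 58.8] ang -37.3
knob [ -68.44760949 -219.51714584  113.7427381 ]
knob [ -72.85451743 -220.41324391  114.24168998]
```

View pics/f.png

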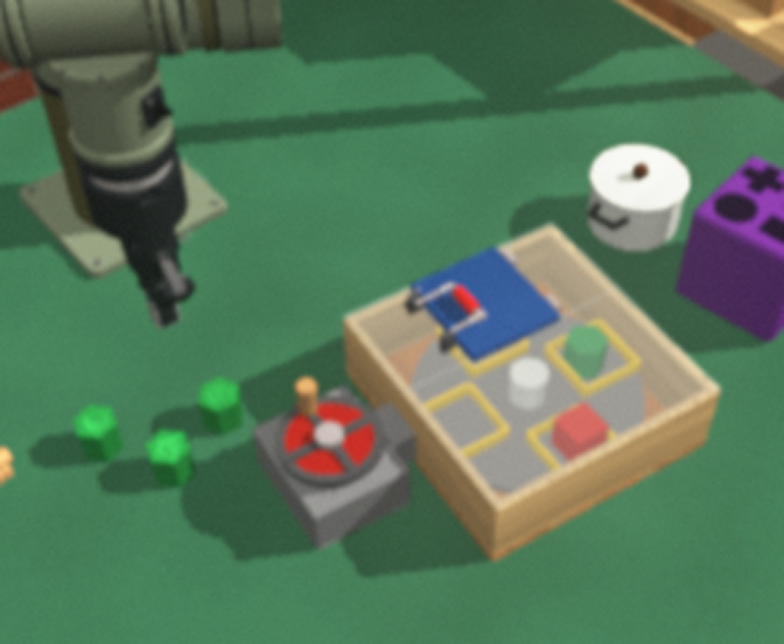

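View pics/ft.png

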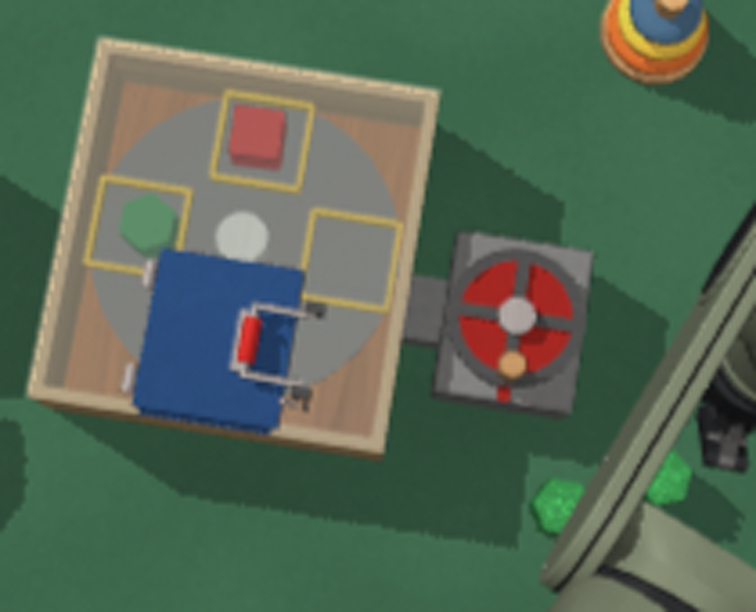

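```bash
python3 - <<'E'
from h import *
d=snapshot("top"); cv2.imwrite("pics/full.png",d["img"])
E
```

```text
(no output)
```

View pics/full.png

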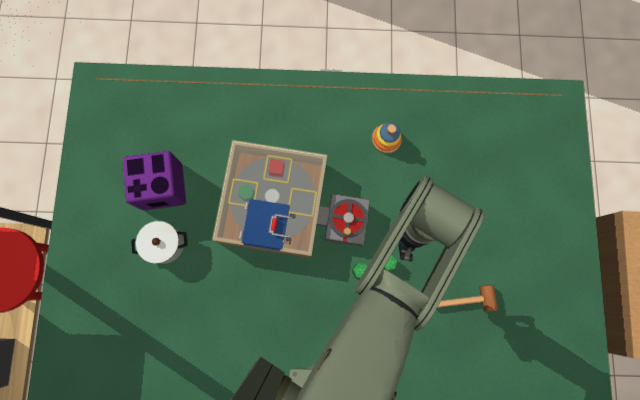

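No other blocks are on the bench, and the bystanders (cube (152,180), pot (157,242), rings (387,138), hammer (470,300)) are in place. Handing in.

```bash
python3 -c "
from cell import manip; print(manip.sign_off(), manip.state()['time'])"
```

```text
the job is handed in; nothing more can be done
the job is handed in; nothing more can be done
```

I finished the whole job in order and handed it in, after about 67 s of the 210 s allowed; sign-off gave no verdict.

- **Blocks:** only the red square block and the hex block were present. I took the green hexagon farthest from the base, 524 mm away. I brought pocket 0 under the hatch and put the red block in, made two full turns, put the hex in pocket 1, then made two more turns to leave empty pocket 2 under the hatch.
- **Lid and bail:** I lowered the lid until it stopped flat on the deck, then pushed the bail over until it snapped shut.

**Last checks:**
- **Blocks:** both sit upright, each in its own pocket.
- **Wheel:** the knob stands over the red mark and the pockets line up with the case.
- **Lid:** its top is flat at about 102 mm.
- **Bail:** the bead is at case y -23, z 113 mm, which matches the clamped position (-24, 113).
- **Other toys:** they appear in their starting places, and the arm is clear of everything.

**What went wrong or disagreed:**
- My first, purely horizontal push on the bail bead jammed at about 20–25 N. I backed off and followed the bead's arc, which took about 3 N.
- The two cameras disagreed by 2–5 mm in x, so I used averages and the robot's own contact positions.

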